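# Lay out a dismantled gearbox main shaft in order

### The arm

A 6-joint arm with a two-finger parallel gripper is mounted at the origin on the work surface. World frame = base frame: x ahead of the robot, y to its left, z up, the work surface at z = 0. Lengths are in mm, angles in rad, forces in N, time in s.
With the tool pointing down it reaches from about 350 to 875 mm from the base axis. Payload 4.2 kg.
Tool frame: the origin (TCP) lies midway between the tips of the shut fingers; the grasp point (between the pads) lies arm.grip_depth behind it (arm.grip_depth is the distance from the TCP to the grasp point, in mm); z points along the fingers, y is the direction in which the jaws open and shut (so a half turn about z gives the same grasp; the last joint's range is limited). The gripper opens to 85 mm and grips with 20 to 120 N. Pads are 22 mm wide; open, the fingers measure 114 mm over their backs; the gripper's body (76 mm by 85 mm) begins 54 mm behind the grasp point. The pads swing forward as they close: fully open they stand 13 mm farther back than shut.
Start: joints at [-0.944, 0.385, 0.008, 0, -1.194, -0.259], TCP at [224.741, -583.173, 231.312] pointing down, gripper open.
Joint ranges: [-3.14, 3.14], [-1.21, 2.06], [-1.07, 1.41], [-3.16, 2.05], [-2.99, -0.16], [-3.1, 3.1]. Speed limits (rad/s): [2.79, 2.79, 3.14, 3.14, 3.14, 3.14].

### API

Orientations are given as a unit quaternion [x, y, z, w].
In Python, from bench import arm gives the robot as it stands.
- The arm moves only by the tool play_rows, never from a script. Its argument "motion" is one flat list of numbers, 7 for each row, row after row: the opening in per cent of the stroke, from 0 (shut) to 100 (fully open), then the shift along the world's x, y, z in cm, then the turn, a rotation vector about the world's x, y, z in degrees. A call has 1 to 5 rows; each row is the pose to reach, as a shift and turn from the pose commanded when the call began; what a row does not reach only later rows make up. A row lasts 1/8 s, in which the tool goes at most 62.5 mm and 10.7 degrees, less where a joint would pass 70% of its speed; a pose out of reach is approached as far as the arm can. A call with a gripper value outside its range is refused whole. The fingers move at their own pace and stop on an object; the grip force is fixed at half the most. Time passes only in rows, so rows that repeat a pose let the fingers close. It gives the time, the measured TCP pose, the force and the opening at its end, in the units of the state.
- arm.read_state(): the state, without advancing time (a new reading comes with each control period).
- arm.get_image(name): name is "scene" or "top"; returns (picture, depth): 400x640x3 uint8, red, green, blue; 400x640 float32, mm along the optical axis (not along the pixel's ray), 0 where there is no reading.
- arm.camera_info(name): a dict with "fovy" (degrees; the focal length in pixels is half the picture's height over the tangent of half this angle, whatever the lens; pixels are square), "cx", "cy" (the principal point, pixels), "R" (3x3) and "t" (3): a world point X has camera coordinates R X + t. Camera axes: x right, y down, z forward; pixel columns grow to the right and rows downward; lengths in mm; the calibration is good to about 2 mm. A picture is of the moment at which its call begins. camera_info takes no time and is no camera call.
- arm.job_done(): hands the job in, once; it reports no verdict.
Trained networks look in the newest picture that a camera, given by its name, has taken for a name from the list of things; names that differ only in an ending like _2 or _b are one class to them, and where a whole thing is asked for, a point or a joint stands for the part that bears it (a point fixed in the world has none). Each returns a list of dicts, best first, with "confidence" (0 to 1); they miss things now and then, are a little off and sometimes report something else, mostly with a low value. They report only what shows in the picture. A call takes as long as a camera call.
- arm.outline_of(thing, camera): "mask" (400x640 bool, what is visible of it) and "extent" ([left, top, width, height] in pixels, round what is visible of it).
- arm.place_of(thing, camera): "uv" ([column, row] in pixels: a listed point, or the origin of a listed thing).
The state is a dict: "clock": time; "joints": joint angles; "joint_vel": joint speeds; "joint_efforts": joint torques, N m; "position": TCP position; "ee_rot": TCP orientation; "contact_force": force on the tool from outside, world axes, zero at the start; "wrist_torque": the same for the moment, N m; "gripper_width": finger opening in mm.
Only numpy, scipy, OpenCV 4.12 (cv2) and the standard library are available. Lean on these libraries where they do the work, as an engineer would, in place of code of your own. Each camera call takes 0.05 s, during which the arm holds its last target.

### The job

Lay the gearbox parts out on the black mat in the order they go back on the shaft: a straight row with evenly spaced centres between the aluminium bearing carrier and the dark drive flange already at the mat's ends, with the large gear next to the bearing carrier, the small gear next to the drive flange and the sliding sleeve midway between the two gears. The gears lie cone up, the sleeve flat, and each synchro ring sits seated on the cone of its own gear (large brass ring on the large gear, small dark ring on the small gear). Leave the oil bottle and the red dish where they are.

Things in the scene. Friction and masses are not known exactly. Their poses are not given: they have to be found in the camera images.
- mat: Black ribbed rubber mat fixed on the bench, 150 x 490 mm, 4 mm thick. Origin at the centre of its underside (its top is 4 mm higher); y along its length, x across it, roughly away from the robot; turned at most 0.15 rad. Its y axis through the centre is the line of the row; the sleeve's place is its centre.
- bearing_carrier: Round aluminium bearing housing, fixed at one end of the mat's middle line (either end), its centre 190 mm from the mat's centre. 80 mm across, 22 mm high, with three small bolt lugs reaching 52 mm from its axis; a ball bearing with brass cage shows in its bore. Origin at the centre of its underside, on top of the mat.
- drive_flange: Dark steel drive flange, fixed at the other end of the mat's middle line, its centre 190 mm from the mat's centre: a disc 82 mm across and 10 mm thick with four bolt holes and a central hub 42 mm across, 34 mm high in all. Origin at the centre of its underside, on top of the mat.
- large_gear: Loose large gear of dark steel, about 0.36 kg, lying flat on the bench, cone up: helical teeth 66 mm across and 18 mm high, on them a toothed flange 55 mm across up to 23 mm, then a bright cone that narrows from 42 mm to 37 mm across at 34 mm, the top. Origin at the centre of its underside, z up its axis; grip it across the large teeth. Place: on the mat's middle line, 95 mm from the bearing carrier's centre and 95 mm from the mat's centre.
- small_gear: Loose small gear of light grey metal, about 0.20 kg, lying flat on the bench, cone up: helical teeth 54 mm across and 16 mm high, on them a toothed flange 43 mm across up to 21 mm, then a bright cone that narrows from 31 mm to 27 mm across at 31 mm, the top. Origin at the centre of its underside, z up its axis; grip it across the large teeth. Place: on the mat's middle line, 95 mm from the drive flange's centre and 95 mm from the mat's centre.
- sleeve: Loose sliding sleeve with its hub (synchroniser), bright smooth steel, about 0.28 kg, lying flat on the bench: 62 mm across, 24 mm high, a fork groove 8 mm wide and 5 mm deep round its middle, a dark hub with three brass keys inside. Origin at the centre of its underside, z up its axis.
- large_ring: Loose large synchro ring of yellow brass, about 50 g, lying flat on the bench: 55 mm across, bore 45 mm, 10 mm high, fine teeth round its lower edge. Origin at the centre of its underside, z up its axis. Seated on the large gear it surrounds the cone and rests on the toothed flange, its underside 23 mm above the gear's underside.
- small_ring: Loose small synchro ring of dark grey coated steel, about 35 g, lying flat on the bench: 43 mm across, bore 34 mm, 9 mm high, fine teeth round its lower edge. Origin at the centre of its underside, z up its axis. Seated on the small gear it surrounds the cone and rests on the toothed flange, its underside 21 mm above the gear's underside.
- oil_bottle: Small yellow oil bottle with a red nozzle, 44 mm across, 112 mm high, standing loose among the parts; not to be moved. Origin at the centre of its underside.
- dish: Red round parts dish holding a few circlips, 80 mm across its rim, 20 mm high, standing loose among the parts; not to be moved. Origin at the centre of its underside.

How it is judged:
By the outcome, as a careful person would: the job done as asked, in the order asked, and still so for the second after the job is handed in, with the robot touching nothing.
It also fails if it takes over 128 s, if anything falls off the work surface, if the arm or the gripper's body presses on something with over 40 N, if the wrist force passes 120 N, or if a joint passes its speed limit or range.

## Working session

There is one attempt and no reset: what is moved stays moved. The work goes in short steps, Python scripts to look and compute and a tool call to move; the robot and the scene stay as the last step left them, time stands still between calls to the robot, and variables do not carry over. Pictures are saved under pics/ and viewed, and the job is handed in when it is done.

Besides the shell and the picture viewer there is one more tool, called after "Emit:" as name(argument=value, ...), one argument or row to a line, values as JSON. play_rows: Moves the arm, as the interface text tells. Its arguments: {"type":"object","properties":{"motion":{"type":"array","items":{"type":"number"}}},"required":["motion"]}

```bash
mkdir -p pics; ls; python3 - <<'E'
from bench import arm
import cv2,numpy as np
s=arm.read_state();print({k:(np.round(v,3).tolist()) for k,v in s.items()}, arm.grip_depth)
for n in("scene","top"):
    im,d=arm.get_image(n);cv2.imwrite(f"pics/{n}0.png",im[:,:,::-1]);np.save(f"{n}0.npy",d)
    print(n,arm.camera_info(n))
E
```

```text
pics
{'clock': 0.0, 'joints': [-0.944, 0.386, 0.007, -0.001, -1.194, -0.259], 'joint_vel': [-0.001, -0.002, 0.001, 0.0, -0.001, 0.0], 'joint_efforts': [-0.0, -39.229, 18.84, 4.186, -0.005, -0.0], 'position': [224.522, -582.643, 230.202], 'ee_rot': [-0.183, 0.983, 0.001, -0.0], 'contact_force': [-0.413, 0.256, 0.501], 'wrist_torque': [0.019, -0.027, 0.002], 'gripper_width': 85.096} 18.700000000000003
scene {'fovy': 46.183570715951525, 'cx': 321.8683368956617, 'cy': 195.34804499521258, 'R': array([[-0.88019392,  0.47421607,  0.0194368 ],
       [ 0.33001777,  0.64095174, -0.69301453],
       [-0.34109668, -0.60357268, -0.72066155]]), 't': array([ 459.87651167, -164.63014813, 1292.52441921])}
top {'fovy': 47.632703480689564, 'cx': 321.5036835242378, 'cy': 192.41636075624422, 'R': array([[ 0.01150835, -0.99989253, -0.00908266],
       [-0.99430865, -0.01048103, -0.10602102],
       [ 0.10591443,  0.0102511 , -0.99432241]]), 't': array([  18.80777781,  536.1490107 , 1360.86489453])}
```

View pics/scene0.png

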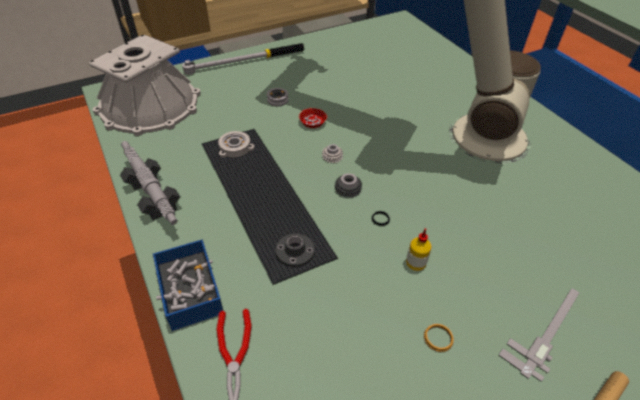

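View pics/top0.png

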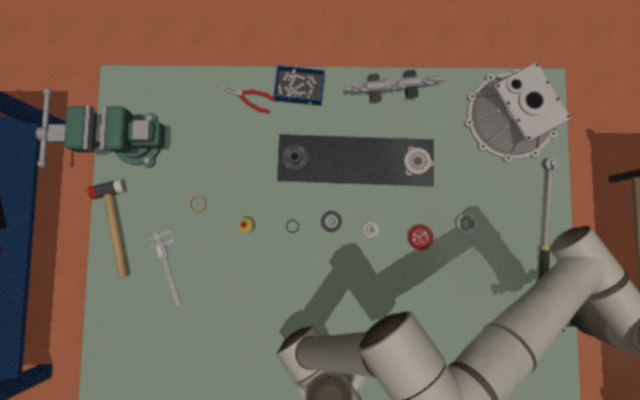

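```bash
cat > h.py <<'E'
from bench import arm
import numpy as np,cv2
def cam(n):
    c=arm.camera_info(n);f=200/np.tan(np.radians(c['fovy'])/2)
    return f,c['cx'],c['cy'],np.array(c['R']),np.array(c['t'])
def ray(n,uv,z):
    f,cx,cy,R,t=cam(n); d=R.T@np.array([(uv[0]-cx)/f,(uv[1]-cy)/f,1]); o=-R.T@t
    return o+d*(z-o[2])/d[2]
def cloud(n,d,mask=None):
    f,cx,cy,R,t=cam(n); v,u=np.nonzero((d>0) if mask is None else (mask&(d>0)))
    z=d[v,u]; P=np.c_[(u-cx)/f*z,(v-cy)/f*z,z]
    return (P-t)@R
def proj(n,X):
    f,cx,cy,R,t=cam(n); p=R@np.array(X)+t; return np.array([f*p[0]/p[2]+cx,f*p[1]/p[2]+cy])
def st():
    s=arm.read_state(); 
    print('t',round(s['clock'],2),'p',np.round(s['position'],1),'q',np.round(s['ee_rot'],3),'F',np.round(s['contact_force'],1),'w',round(s['gripper_width'],1))
E
python3 - <<'E'
from h import *
ims={n:arm.get_image(n) for n in("top","scene")}
H=dict(mat=4,bearing_carrier=4+22,drive_flange=4+34,large_gear=34,small_gear=31,sleeve=24,large_ring=10,small_ring=9,oil_bottle=112,dish=20)
base=dict(mat=4,bearing_carrier=4,drive_flange=4)
out={}
for n in ims:
    im,d=ims[n]
    for k in H:
        o=arm.outline_of(k,n); p=arm.place_of(k,n)
        if not o or not p: print(n,k,'miss',len(o),len(p));
        s=''
        if p: s+=f"place c{p[0]['confidence']:.2f} {np.round(p[0]['uv'],1)} xyz {np.round(ray(n,p[0]['uv'],0 if k=='mat' else base.get(k,0)),1)[:2]}"
        if o:
            m=o[0]['mask']; np.save(f'm_{n}_{k}.npy',m); C=cloud(n,d,m)
            s+=f" out c{o[0]['confidence']:.2f} {np.round(o[0]['extent'],1)} zmed {np.median(C[:,2]):.1f} zmax {np.percentile(C[:,2],97):.1f} ctr {np.round((C[:,:2].max(0)+C[:,:2].min(0))/2,1)} n{m.sum()}"
        print(n,k,s)
E
```

```text
top mat place c0.75 [355.5 160.8] xyz [640.3 -81. ] out c0.87 [276.5 133.9 158.   50.1] zmed 4.4 zmax 10.5 ctr [642.9 -80.5] n6265
top bearing_carrier miss 0 1
top bearing_carrier place c0.72 [412.8 162. ] xyz [ 637.5 -260.4]
top drive_flange place c0.86 [295.  158.4] xyz [645.3 109.6] out c0.66 [282.3 145.8  26.7  24.5] zmed 16.3 zmax 40.2 ctr [647.8 111. ] n526
top large_gear place c0.64 [330.  220.9] xyz [450.2  -2.4] out c0.58 [322.6 213.5  18.2  17.8] zmed 23.8 zmax 37.1 ctr [449.2  -5.4] n248
top small_gear place c0.58 [367.5 232.1] xyz [ 416.8 -118.9] out c0.47 [361.  226.4  15.6  11.3] zmed 21.4 zmax 34.3 ctr [ 423.3 -125.9] n201
top sleeve place c0.53 [462.6 223.7] xyz [ 446.1 -413.3] out c0.61 [451.2 214.   27.6  18.6] zmed 23.3 zmax 29.8 ctr [ 446.1 -416.1] n296
top large_ring place c0.67 [196.1 205.2] xyz [494.6 416.9] out c0.57 [191.1 196.1  15.1  14.5] zmed 9.7 zmax 16.2 ctr [502.7 404.7] n24
top small_ring miss 0 0
top small_ring 
top oil_bottle place c0.62 [249.  226.5] xyz [430.  249.2] out c0.68 [236.8 218.5  20.3  13.6] zmed 66.9 zmax 94.4 ctr [432.9 256. ] n211
to
[... 830 characters left out ...]
2] n312
scene sleeve place c0.71 [333.8 158.8] xyz [ 427.7 -110.9] out c0.76 [264.2  89.7  24.7  14.5] zmed 19.1 zmax 24.6 ctr [ 452.  -413.4] n291
scene large_ring place c0.51 [435.8 338.2] xyz [503.7 411.9] out c0.66 [421.  324.1  33.6  28.7] zmed 5.9 zmax 10.8 ctr [501.3 414.3] n275
scene small_ring place c0.53 [414.3 263.8] xyz [439.  255.8] out c0.50 [378.2 210.3  10.9  13.2] zmed 4.7 zmax 8.7 ctr [428.7 120.8] n41
scene oil_bottle place c0.85 [415.3 263.2] xyz [436.2 255.5] out c0.95 [404.1 229.8  28.1  42.2] zmed 53.7 zmax 93.6 ctr [415.5 244.8] n704
scene dish place c0.58 [310.7 121.6] xyz [ 408.7 -277.5] out c0.81 [298.3 110.   25.7  17.3] zmed 7.1 zmax 18.8 ctr [ 404.9 -276.2] n399
```

```bash
cat > fit.py <<'E'
from h import *
from scipy.optimize import least_squares
PR=dict(
 large_gear=[(33,0),(33,18),(27.5,18),(27.5,23),(21,23),(18.5,34),(13,34)],
 small_gear=[(27,0),(27,16),(21.5,16),(21.5,21),(15.5,21),(13.5,31),(9,31)],
 sleeve=[(31,0),(31,24),(25,24)],
 large_ring=[(27.5,0),(27.5,3),(26.5,10),(22.5,10),(22.5,0)],
 small_ring=[(21.5,0),(21.5,3),(20.5,9),(17,9),(17,0)],
 bearing_carrier=[(40,0),(40,22),(27,22)],
 drive_flange=[(41,0),(41,10),(21,10),(21,34),(15,34)],
 dish=[(30,0),(40,20)], oil_bottle=[(22,5),(22,75)])
def pdist(r,z,prof):
    best=np.full(r.shape,1e9)
    for (r0,z0),(r1,z1) in zip(prof[:-1],prof[1:]):
        d=np.array([r1-r0,z1-z0],float);L=d@d
        s=np.clip(((r-r0)*d[0]+(z-z0)*d[1])/L,0,1)
        best=np.minimum(best,np.hypot(r-r0-s*d[0],z-z0-s*d[1]))
    return best
def fit(C,k,x0,zb=0,zmin=3):
    prof=PR[k];R=max(p[0] for p in prof);rin=min(p[0] for p in prof)
    x=np.array([*x0,0.]); 
    for it in range(6):
        r=np.hypot(C[:,0]-x[0],C[:,1]-x[1]); top=max(p[1] for p in prof)
        m=(r<R+(12 if it<2 else 5))&(r>rin-3)&(C[:,2]-zb-x[2]>zmin)&(C[:,2]-zb<top+8)
        P=C[m]
        if len(P)<8: return None
        f=lambda q:np.r_[pdist(np.hypot(P[:,0]-q[0],P[:,1]-q[1]),P[:,2]-zb-q[2],prof),q[2]*1.0]
        s=least_squares(f,x,loss='soft_l1',f_scale=1.);x=s.x
    return x,len(P),np.median(f(x)[:-1])
E
python3 - <<'E'
from fit import *
guess=dict(large_gear=(448,-8),small_gear=(427,-125),sleeve=(449,-415),large_ring=(502,411),small_ring=(429,120),bearing_carrier=(638,-263),drive_flange=(646,109),dish=(412,-280),oil_bottle=(430,252))
fl={}
for n in("top","scene"):
    d=np.load(n+'0.npy');C=cloud(n,d)
    # bench height
    b=C[(abs(C[:,0]-520)<20)&(abs(C[:,1])<250)];print(n,'bench z med/std',np.median(b[:,2]),b[:,2].std())
    for k,g in guess.items():
        r=fit(C,k,g,4 if k in('bearing_carrier','drive_flange') else 0)
        print(n,k,None if r is None else (np.round(r[0],1),r[1],round(r[2],2)))
E
```

```text
top bench z med/std 0.9208543921543052 2.9537088645803404
top large_gear (array([448.9,  -5.2,   0.5]), 333, np.float64(1.38))
top small_gear (array([ 425. , -124.7,    1. ]), 244, np.float64(1.47))
top sleeve (array([ 448.1, -418.1,    1.4]), 200, np.float64(1.78))
top large_ring (array([500.3, 409.4,   3.5]), 61, np.float64(0.98))
top small_ring (array([431. , 116.4,   3.3]), 35, np.float64(0.61))
top bearing_carrier (array([ 638.1, -269.3,    0. ]), 396, np.float64(2.2))
top drive_flange (array([644.7, 109.4,   1.2]), 501, np.float64(2.04))
top dish (array([ 403.4, -278.5,    6.9]), 211, np.float64(1.14))
top oil_bottle (array([432.7, 251.6,  -5.7]), 120, np.float64(1.11))
scene bench z med/std -1.381608550293442 1.4993344886117335
scene large_gear (array([450.2,  -3.2,  -2. ]), 523, np.float64(1.18))
scene small_gear (array([ 426.1, -124.5,   -1.9]), 295, np.float64(1.15))
scene sleeve (array([ 448.4, -417.6,   -1.3]), 221, np.float64(1.3))
scene large_ring (array([500.4, 412.8,  -1. ]), 246, np.float64(0.75))
scene small_ring (array([434.7, 118.5,  -0.6]), 103, np.float64(0.81))
scene bearing_carrier (array([ 639.8, -268.5,   -2.4]), 508, np.float64(1.26))
scene drive_flange (array([649.8, 112.3,  -1.2]), 977, np.float64(0.97))
scene dish (array([ 405.5, -275.8,    2.6]), 236, np.float64(1.24))
scene oil_bottle (array([435. , 253.8,  -8.5]), 548, np.float64(0.84))
```

```bash
python3 - <<'E'
import cv2
im=cv2.imread('pics/top0.png');cv2.imwrite('pics/topz.png',cv2.resize(im[190:250,170:370],None,fx=4,fy=4,interpolation=cv2.INTER_CUBIC))
cv2.imwrite('pics/topz2.png',cv2.resize(im[130:250,270:490],None,fx=3.6,fy=3.6,interpolation=cv2.INTER_CUBIC))
E
```

```text
(no output)
```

View pics/topz.png

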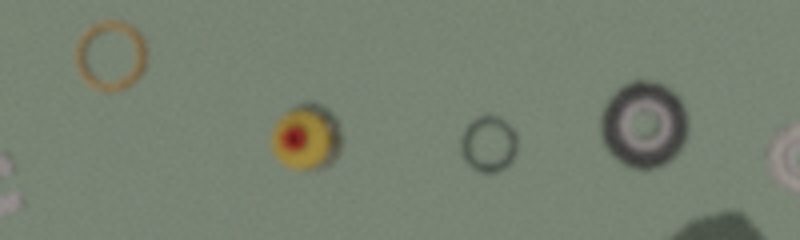

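View pics/topz2.png

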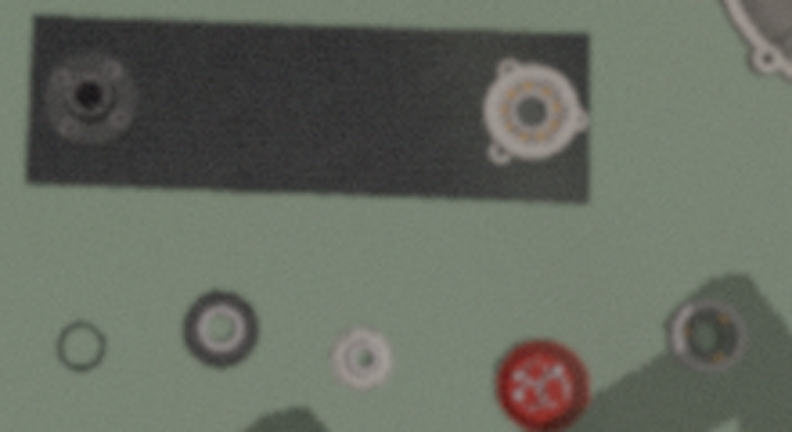

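```bash
cat > mat.py <<'E'
from fit import *
def matfit(n,im):
    g=im.astype(int).max(2)
    m=np.load(f'm_{n}_mat.npy').astype(np.uint8)
    m=cv2.dilate(cv2.morphologyEx(m,cv2.MORPH_CLOSE,np.ones((31,31))),np.ones((9,9)))>0
    dark=((g<80)&m).astype(np.uint8); dark=cv2.morphologyEx(dark,cv2.MORPH_CLOSE,np.ones((41,41)))
    # edge subpixel: model-based intensity fit: predicted mask blurred vs image
    gb=cv2.GaussianBlur(g.astype(np.float32),(0,0),1)
    c,_=cv2.findContours(dark,cv2.RETR_EXTERNAL,cv2.CHAIN_APPROX_NONE); c=max(c,key=cv2.contourArea)[:,0,:].astype(float)
    W=np.array([ray(n,p,4)[:2] for p in c])
    def f(q):
        cs,sn=np.cos(q[2]),np.sin(q[2]); d=W-q[:2]; x=d[:,0]*cs+d[:,1]*sn; y=-d[:,0]*sn+d[:,1]*cs
        return np.maximum(abs(x)-75-q[3],abs(y)-245-q[3])
    s=least_squares(f,[642,-80,0,0],loss='soft_l1',f_scale=1.)
    return s.x,np.median(abs(s.fun))
E
python3 - <<'E'
from mat import *
for n in("top","scene"):
    im=cv2.imread(f'pics/{n}0.png')[:,:,::-1]
    print(n,matfit(n,im))
# ring/gear colour centroids, top
im=cv2.imread('pics/top0.png').astype(np.float32)
bg=cv2.medianBlur(im.astype(np.uint8),31).astype(np.float32)
for k,uv,z in(('large_ring',(198.5,204),5),('small_ring',(292.5,226),4),('large_gear',(331,221),9),('small_gear',(370.5,229.5),12),):
    u0,v0=map(int,uv);r=14 if 'ring' in k else 13
    df=np.linalg.norm(im-bg,axis=2)[v0-r:v0+r+1,u0-r:u0+r+1]
    mk=(df>22).astype(np.uint8); 
    c,_=cv2.findContours(mk,cv2.RETR_EXTERNAL,cv2.CHAIN_APPROX_NONE);c=max(c,key=lambda a:len(a))
    e=cv2.fitEllipse(c); uvc=np.array(e[0])+[u0-r,v0-r]; print(k,uvc,np.round(e[1],1),ray('top',uvc,z)[:2])
E
```

```text
top (array([ 6.42784561e+02, -7.95438070e+01, -2.47048809e-02, -3.67958391e+00]), np.float64(0.72997994028997))
scene (array([ 6.44789693e+02, -7.37389901e+01, -2.56465851e-02, -2.85832110e+00]), np.float64(0.7315205368248092))
large_ring [197.69308949 203.74432564] [16.6 17.2] [498.8301009  410.62625145]
small_ring [292.20215893 225.85518837] [13.7 14. ] [433.38046878 114.56206672]
large_gear [330.78841877 221.05327511] [21.3 21.8] [449.35543493  -4.7796301 ]
small_gear [370.64287186 229.24447727] [14.8 15.1] [ 425.43850955 -127.45371223]
```

Emit:
play_rows(
  motion=[100,4.5,3.3,-1,0,0,10,100,9,6.6,-2,0,0,20,100,13.5,9.9,-3,0,0,30,100,18,13.2,-4,0,0,40,100,22.4,16.5,-5,0,0,50],
)

```text
clock: 2.82
position: [450.2, -417.0, 181.2]
ee_rot: [-0.584, 0.812, -0.0, 0.0]
contact_force: [-0.1, -1.6, 0.1]
gripper_width: 85.3
```

Emit:
play_rows(
  motion=[100,0,0,-5,0,0,9,100,0,0,-9,0,0,17.6,100,0,0,-9,0,0,17.6],
)

```text
clock: 3.2
position: [446.9, -416.8, 88.1]
ee_rot: [-0.698, 0.716, 0.004, -0.001]
contact_force: [-0.3, -0.7, 0.6]
gripper_width: 85.5
```

```bash
cat > look.py <<'E'
from h import *
import sys
def look(tag,cams=("scene",),crop=None,fx=1):
    for n in cams:
        im,d=arm.get_image(n);np.save(f"d_{n}_{tag}.npy",d);cv2.imwrite(f"raw_{n}_{tag}.png",im[:,:,::-1])
        a=im[:,:,::-1]
        if crop: a=a[crop[1]:crop[3],crop[0]:crop[2]]
        cv2.imwrite(f"pics/{n}_{tag}.png",cv2.resize(a,None,fx=fx,fy=fx,interpolation=cv2.INTER_CUBIC))
    st()
E
python3 -c "
from look import *
look('1',crop=(180,20,380,160),fx=4)
d=np.load('d_scene_1.npy')"
```

```text
t 3.25 p [ 448.4 -418.2   90.8] q [-0.698  0.716  0.001 -0.001] F [ 0.  -0.5  1.1] w 85.2
```

View pics/scene_1.png

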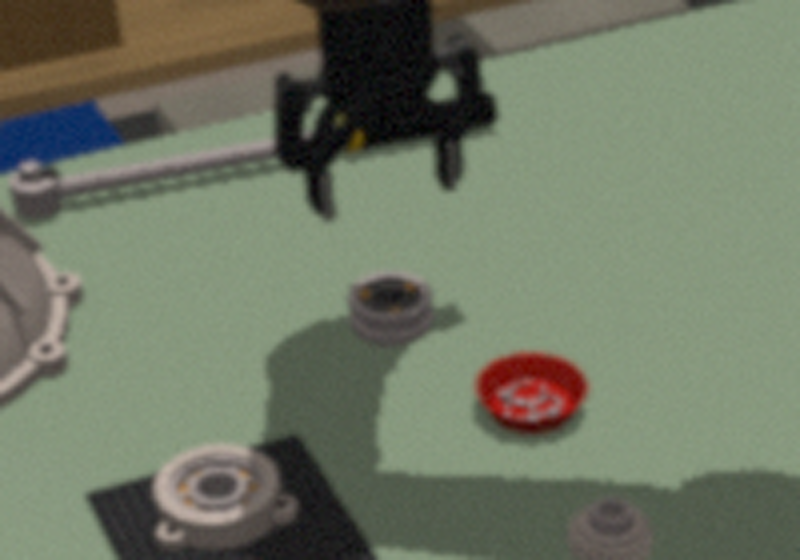

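Emit:
play_rows(
  motion=[100,0,0,-4,0,0,0,100,0,0,-7.5,0,0,0,100,0,0,-9.3,0,0,0,100,0,0,-9.3,0,0,0,0,0,0,-9.3,0,0,0],
)

```text
clock: 3.88
position: [450.0, -419.1, 0.3]
ee_rot: [-0.699, 0.715, -0.002, 0.0]
contact_force: [-0.2, 0.3, 0.2]
gripper_width: 69.8
```

Emit:
play_rows(
  motion=[0,0,0,0,0,0,0,0,0,0,0,0,0,0,0,0,0,0,0,0,0],
)

```text
clock: 4.25
position: [449.7, -419.0, 0.9]
ee_rot: [-0.699, 0.715, -0.002, 0.0]
contact_force: [-1.5, 0.9, 6.9]
gripper_width: 60.0
```

```bash
python3 -c "
from look import *
look('2',crop=(180,20,380,160),fx=4)"
```

```text
t 4.3 p [ 449.7 -419.     0.9] q [-0.699  0.715 -0.002  0.   ] F [-1.2  0.9  5.5] w 59.8
```

View pics/scene_2.png

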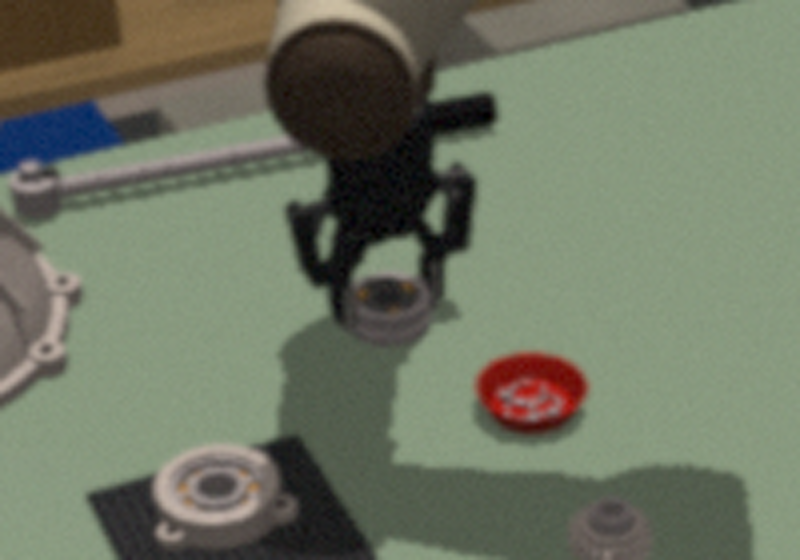

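Emit:
play_rows(
  motion=[0,0,0,3,0,0,0,0,0.5,1,8,0,0,0,0,3,5.4,9,0,0,0,0,6,10.6,9,0,0,0,0,9,15.8,9,0,0,0],
)

```text
clock: 4.92
position: [539.2, -258.6, 89.0]
ee_rot: [-0.698, 0.716, -0.0, 0.001]
contact_force: [0.4, -0.4, -2.5]
gripper_width: 59.8
```

Emit:
play_rows(
  motion=[0,3,5.2,0,0,0,0,0,6,10.4,0,0,0,0,0,9,15.6,-1,0,0,0,0,10.4,18,-4,0,0,0,0,10.4,18,-7,0,0,0],
)

```text
clock: 5.55
position: [644.1, -77.4, 18.0]
ee_rot: [-0.7, 0.714, -0.0, 0.001]
contact_force: [-0.7, -0.7, -3.7]
gripper_width: 59.7
```

```bash
python3 -c "
from look import *
look('3',("'"scene","top"'"),crop=(180,60,380,300),fx=3)
from fit import *
for n in ('scene','top'):
  C=cloud(n,np.load(f'd_{n}_3.npy'))
  for k,g,zb in (('sleeve',(643,-80),16),('bearing_carrier',(638,-268),4),('drive_flange',(646,110),4)): print(n,k,fit(C,k,g,zb))
"
```

```text
t 5.65 p [639.3 -79.4  14.4] q [-0.699  0.715  0.003 -0.003] F [-0.9  0.2 -3.6] w 59.8
scene sleeve (array([ 6.44732917e+02, -7.57508929e+01, -1.98886675e-01]), 370, np.float64(1.2444907065082562))
scene bearing_carrier (array([ 639.56914187, -267.85846712,   -2.11515449]), 315, np.float64(1.283671041812248))
scene drive_flange (array([649.69210221, 112.26930072,  -1.19346108]), 986, np.float64(1.0101741582916244))
top sleeve (array([ 6.38591121e+02, -7.99962832e+01, -4.55829476e-01]), 41, np.float64(1.1747414001224854))
top bearing_carrier (array([ 6.38202226e+02, -2.68955201e+02,  1.57819684e-01]), 396, np.float64(1.9041821189623604))
top drive_flange None
```

View pics/scene_3.png

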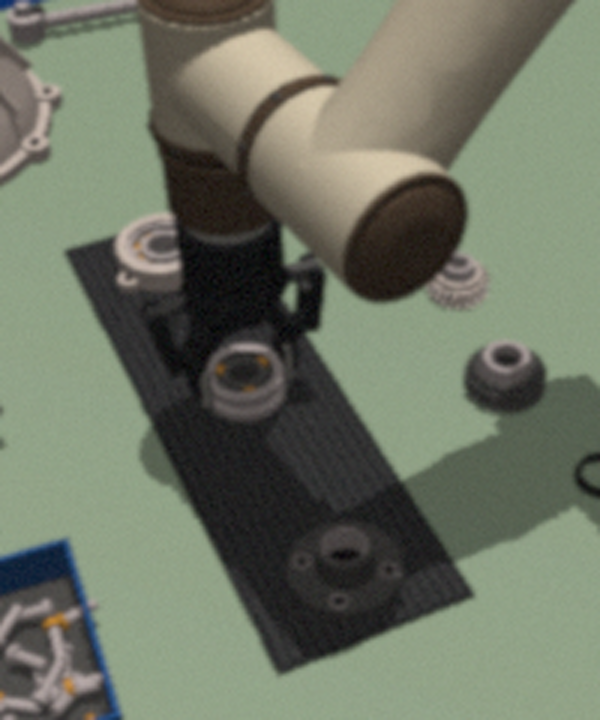

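View raw_top_3.png

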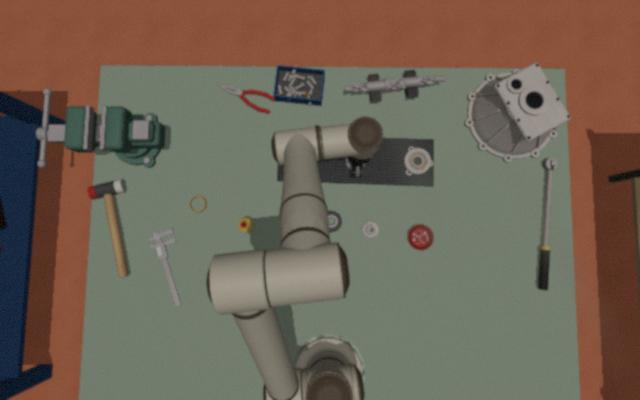

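Emit:
play_rows(
  motion=[0,0,0,-1,0,0,0,0,0,0,-1,0,0,0,0,0,0,-1,0,0,0],
)

```text
clock: 6.02
position: [643.3, -80.6, 9.5]
ee_rot: [-0.699, 0.715, -0.001, 0.001]
contact_force: [0.3, -0.4, -4.2]
gripper_width: 59.5
```

```bash
python3 -c "
from look import *
st()
look('4',("'"scene",'"),crop=(180,60,380,300),fx=3)
from fit import *
for n in ('scene',):
  C=cloud(n,np.load(f'd_{n}_4.npy'))
  for k,g,zb in (('sleeve',(643,-80),10),('bearing_carrier',(638,-268),4),('drive_flange',(646,110),4)): print(n,k,fit(C,k,g,zb))
"
```

```text
t 6.03 p [643.3 -80.6   9.5] q [-0.699  0.715 -0.001  0.001] F [ 0.3 -0.4 -4.2] w 59.5
t 6.08 p [643.4 -80.5   9.5] q [-0.699  0.715 -0.001  0.001] F [-0.5  0.6 -3.4] w 59.5
scene sleeve (array([643.5908988 , -79.06578775,  -2.69067106]), 380, np.float64(1.3094075027124692))
scene bearing_carrier (array([ 639.69596558, -268.25503933,   -2.24550777]), 313, np.float64(1.3219650062845254))
scene drive_flange (array([649.50086278, 112.44641258,  -1.10401551]), 982, np.float64(0.9629063067086587))
```

Emit:
play_rows(
  motion=[0,0.1,0.1,-0.3,0,0,0,0,0.1,0.1,-0.6,0,0,0,0,0.1,0.1,-0.6,0,0,0,100,0.1,0.1,-0.6,0,0,0,100,0.1,0.1,-0.6,0,0,0],
)

```text
clock: 6.7
position: [644.3, -79.2, 2.7]
ee_rot: [-0.699, 0.715, -0.0, 0.0]
contact_force: [-0.1, 0.8, -0.5]
gripper_width: 85.5
```

Emit:
play_rows(
  motion=[100,0,0,0,0,0,0,100,0,0,3,0,0,0,100,0,0,9,0,0,0,100,-4,1,10,0,0,0,100,-8,3,10,0,0,0],
)

```text
clock: 7.32
position: [563.9, -49.2, 103.6]
ee_rot: [-0.698, 0.716, -0.001, 0.001]
contact_force: [0.4, 0.2, -1.1]
gripper_width: 85.7
```

```bash
python3 -c "
from look import *
look('5',("'"scene",'"),crop=(180,60,380,300),fx=3)
from fit import *
for n in ('scene',):
  C=cloud(n,np.load(f'd_{n}_5.npy'))
  for k,g,zb in (('sleeve',(643,-80),4),('bearing_carrier',(638,-268),4),('drive_flange',(646,110),4),('large_gear',(450,-4),0),('small_gear',(425,-125),0)): print(n,k,fit(C,k,g,zb))
"
```

```text
t 7.38 p [556.8 -47.8 102.3] q [-0.698  0.716  0.002 -0.001] F [-6.6  1.7 -1.3] w 85.7
scene sleeve (array([644.74308726, -77.91219915,  -1.49468828]), 359, np.float64(1.262240250400918))
scene bearing_carrier (array([ 639.76175504, -268.10522533,   -2.05986658]), 502, np.float64(1.2882074407665236))
scene drive_flange (array([649.61288564, 112.29874178,  -1.21810809]), 978, np.float64(1.0517605933824257))
scene large_gear (array([450.43789927,  -3.25637548,  -2.04969263]), 519, np.float64(1.2243175865748732))
scene small_gear (array([ 426.4357848 , -124.1970532 ,   -1.48894409]), 300, np.float64(1.1609432561697197))
```

View pics/scene_5.png

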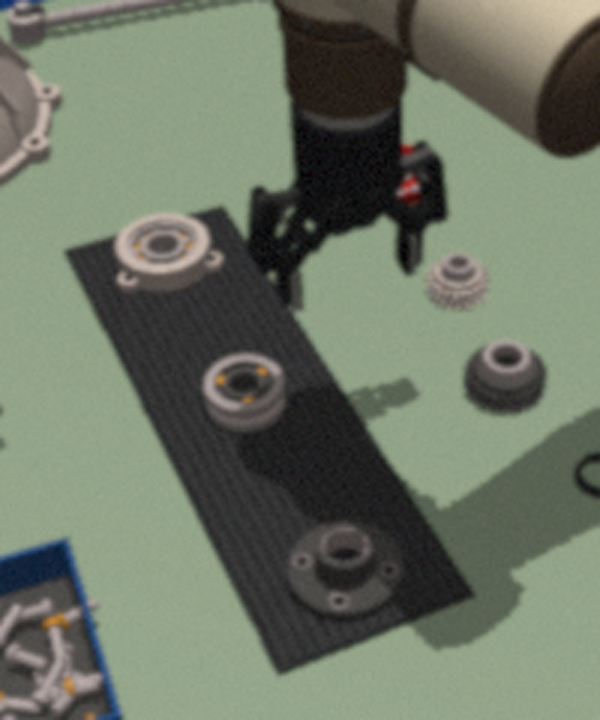

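Emit:
play_rows(
  motion=[100,-5,2,0,0,0,0,100,-9.5,3.8,-1,0,0,0,100,-11.4,4.5,-4,0,0,0,100,-11.4,4.5,-5,0,0,0,100,-11.4,4.5,-5,0,0,0],
)

```text
clock: 8.0
position: [450.8, -4.1, 52.1]
ee_rot: [-0.699, 0.715, -0.0, -0.0]
contact_force: [-0.8, -0.3, 1.2]
gripper_width: 85.3
```

Emit:
play_rows(
  motion=[100,0,0,-3,0,0,0,100,0,0,-5.4,0,0,0,100,0,0,-5.4,0,0,0,0,0,0,-5.4,0,0,0,0,0,0,-5.4,0,0,0],
)

```text
clock: 8.62
position: [450.7, -4.1, -0.1]
ee_rot: [-0.699, 0.715, -0.001, 0.001]
contact_force: [0.7, -0.7, 4.5]
gripper_width: 62.7
```

Emit:
play_rows(
  motion=[0,0,0,0,0,0,0,0,0,0,0,0,0,0],
)

```text
clock: 8.88
position: [450.7, -4.1, -0.1]
ee_rot: [-0.699, 0.715, -0.001, 0.001]
contact_force: [0.1, -0.6, 6.3]
gripper_width: 62.8
```

```bash
python3 -c "
from look import *
look('6',("'"scene",'"),crop=(220,60,460,300),fx=2.5)
"
```

```text
t 8.93 p [ 4.507e+02 -4.100e+00 -1.000e-01] q [-0.699  0.715 -0.001  0.001] F [-0.8 -1.1  5.9] w 63.1
```

View pics/scene_6.png

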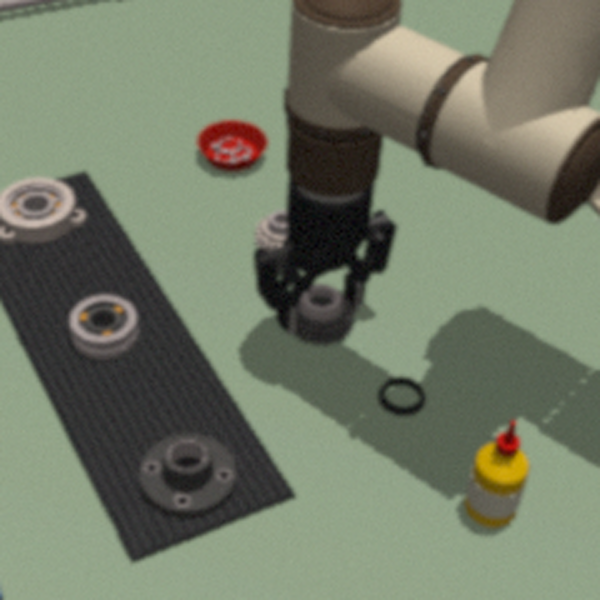

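Emit:
play_rows(
  motion=[0,0,0,3,0,0,0,0,2,-1.8,7,0,0,0,0,6,-5.4,8,0,0,0,0,10.2,-9,8,0,0,0,0,14.4,-12.8,8,0,0,0],
)

```text
clock: 9.55
position: [594.6, -133.2, 78.8]
ee_rot: [-0.699, 0.715, 0.0, 0.0]
contact_force: [1.3, 0.9, -4.4]
gripper_width: 62.3
```

Emit:
play_rows(
  motion=[0,3.5,-3,-0.5,0,0,0,0,4.7,-4.2,-3.5,0,0,0,0,4.7,-4.2,-6.5,0,0,0,0,4.7,-4.2,-6.8,0,0,0,0,4.7,-4.2,-6.8,0,0,0],
)

```text
clock: 10.18
position: [641.0, -174.1, 11.0]
ee_rot: [-0.699, 0.715, -0.0, 0.0]
contact_force: [-0.3, 0.8, -3.5]
gripper_width: 62.4
```

```bash
cat > chk.py <<'E'
from look import *
from fit import *
def chk(tag,items,crop=(180,60,380,300),fx=3,cams=("scene",)):
    look(tag,cams,crop,fx)
    for n in cams:
        C=cloud(n,np.load(f'd_{n}_{tag}.npy'))
        D={}
        for k,g,zb in (('bearing_carrier',(638,-268),4),('drive_flange',(646,110),4))+tuple(items):
            r=fit(C,k,g,zb);D[k]=None if r is None else r[0]
            print(n,k,None if r is None else (np.round(r[0],1),r[1],round(r[2],2)))
        a=np.array([639.7,-268.1]) if n=='scene' else np.array([638.1,-269.1]); b=np.array([649.6,112.3]) if n=='scene' else np.array([644.7,109.4]); m=(a+b)/2;u=(b-a)/np.linalg.norm(b-a)
        for k in D:
            if D[k] is not None: e=D[k][:2]-m; print('   ',k,'along %.1f across(x) %.1f'%(e@u,e@np.array([u[1],-u[0]])))
E
python3 -c "
from chk import *
chk('7',(('large_gear',(642,-173),8),('sleeve',(644,-78),4)))
"
```

```text
t 10.22 p [ 641.7 -174.1   11.8] q [-0.699  0.715 -0.001  0.001] F [ 0.3 -0.  -3.7] w 62.7
scene bearing_carrier (array([ 638.8, -267.8,   -1.3]), 95, np.float64(1.29))
scene drive_flange (array([649.5, 112.4,  -1.1]), 973, np.float64(1.01))
scene large_gear (array([ 641.3, -173.3,    1.6]), 526, np.float64(1.39))
scene sleeve (array([644.7, -78. ,  -1.2]), 361, np.float64(1.16))
    bearing_carrier along -190.0 across(x) -0.9
    drive_flange along 190.4 across(x) -0.1
    large_gear along -95.4 across(x) -0.8
    sleeve along -0.1 across(x) 0.0
```

View pics/scene_7.png

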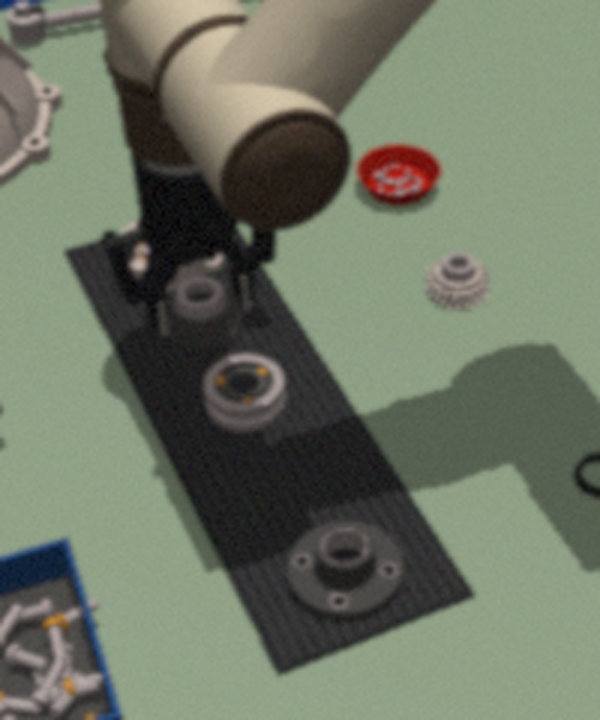

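Emit:
play_rows(
  motion=[0,0.08,0.03,-0.4,0,0,0,0,0.08,0.03,-0.8,0,0,0,0,0.08,0.03,-0.8,0,0,0,100,0.08,0.03,-0.8,0,0,0,100,0.08,0.03,-0.8,0,0,0],
)

```text
clock: 10.85
position: [642.1, -174.0, 2.8]
ee_rot: [-0.699, 0.715, -0.001, 0.0]
contact_force: [0.7, -0.6, -0.0]
gripper_width: 85.3
```

Emit:
play_rows(
  motion=[100,0,0,0,0,0,0,100,0,0,3,0,0,0,100,0,0,9,0,0,0,100,-5.4,1.2,10,0,0,0,100,-10.8,2.4,10,0,0,0],
)

```text
clock: 11.48
position: [533.5, -149.7, 103.7]
ee_rot: [-0.699, 0.715, -0.001, 0.001]
contact_force: [-0.5, 0.5, -0.7]
gripper_width: 85.3
```

```bash
python3 -c "
from chk import *
chk('8',(('large_gear',(642,-173),4),('sleeve',(644,-78),4),('small_gear',(425,-125),0)))
"
```

```text
t 11.53 p [ 521.7 -148.5  101. ] q [-0.698  0.716  0.005 -0.003] F [-9.3  2.1 -3.9] w 85.3
scene bearing_carrier (array([ 639.6, -268.3,   -2.3]), 504, np.float64(1.3))
scene drive_flange (array([649.3, 112.5,  -1. ]), 982, np.float64(0.99))
scene large_gear (array([ 643.1, -172.7,   -2. ]), 487, np.float64(1.23))
scene sleeve (array([644.8, -78. ,  -1.2]), 357, np.float64(1.18))
scene small_gear (array([ 426.4, -124.3,   -1.9]), 301, np.float64(1.13))
    bearing_carrier along -190.5 across(x) -0.1
    drive_flange along 190.5 across(x) -0.3
    large_gear along -94.8 across(x) 0.9
    sleeve along -0.1 across(x) 0.2
    small_gear along -52.1 across(x) -217.0
```

View pics/scene_8.png

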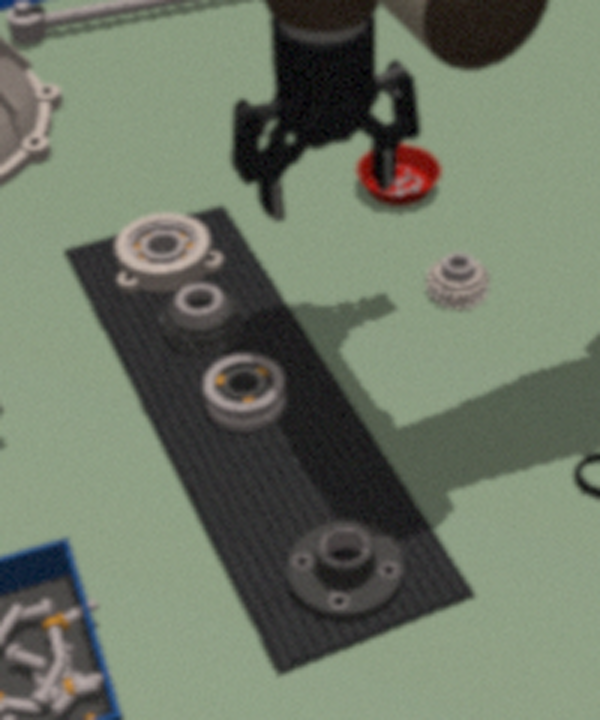

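Emit:
play_rows(
  motion=[100,-5,1.2,0,0,0,0,100,-9,2,-1,0,0,0,100,-10.8,2.4,-4,0,0,0,100,-10.8,2.4,-5,0,0,0,100,-10.8,2.4,-5,0,0,0],
)

```text
clock: 12.15
position: [426.9, -126.0, 52.2]
ee_rot: [-0.699, 0.715, -0.0, -0.0]
contact_force: [0.4, -0.7, 0.8]
gripper_width: 85.4
```

Emit:
play_rows(
  motion=[100,0,0,-3,0,0,0,100,0,0,-5.3,0,0,0,100,0,0,-5.3,0,0,0,0,0,0,-5.3,0,0,0,0,0,0,-5.3,0,0,0],
)

```text
clock: 12.78
position: [426.5, -125.9, 0.4]
ee_rot: [-0.699, 0.715, -0.001, 0.001]
contact_force: [-3.4, 5.1, 38.5]
gripper_width: 52.3
```

Emit:
play_rows(
  motion=[0,0,0,0,0,0,0,0,0,0,0,0,0,0],
)

```text
clock: 13.02
position: [426.7, -125.9, 0.9]
ee_rot: [-0.699, 0.715, -0.001, 0.001]
contact_force: [-0.7, -0.6, 6.1]
gripper_width: 50.7
```

Emit:
play_rows(
  motion=[0,0,0,3,0,0,0,0,2,1.3,7,0,0,0,0,7,4.5,8,0,0,0,0,12,7.7,8,0,0,0,0,17,10.9,8,0,0,0],
)

```text
clock: 13.65
position: [596.8, -15.8, 80.4]
ee_rot: [-0.699, 0.715, -0.0, 0.001]
contact_force: [-0.3, -0.6, -2.3]
gripper_width: 50.6
```

Emit:
play_rows(
  motion=[0,4,2.6,-0.5,0,0,0,0,5.1,3.2,-3.5,0,0,0,0,5.1,3.2,-6.5,0,0,0,0,5.1,3.2,-6.8,0,0,0,0,5.1,3.2,-6.8,0,0,0],
)

```text
clock: 14.28
position: [646.9, 15.0, 12.2]
ee_rot: [-0.699, 0.715, -0.0, 0.0]
contact_force: [1.1, 0.9, -2.0]
gripper_width: 50.6
```

Emit:
play_rows(
  motion=[0,0,0,0,0,0,0],
)

```text
clock: 14.4
position: [647.6, 15.2, 13.2]
ee_rot: [-0.699, 0.715, -0.001, 0.001]
contact_force: [-0.6, 0.2, -2.6]
gripper_width: 50.2
```

```bash
python3 -c "
from chk import *
chk('9',(('small_gear',(647,17),8),('sleeve',(644,-78),4)))
"
```

```text
t 14.45 p [647.4  15.2  13.2] q [-0.699  0.715 -0.001  0.001] F [-0.3 -0.4 -2.3] w 50.9
scene bearing_carrier (array([ 639.8, -267.8,   -2.1]), 497, np.float64(1.27))
scene drive_flange (array([649.5, 112.4,  -1.2]), 988, np.float64(1.02))
scene small_gear (array([647.5,  16.9,   3.3]), 442, np.float64(1.46))
scene sleeve (array([642.2, -75.6,  -0.9]), 78, np.float64(1.37))
    bearing_carrier along -189.9 across(x) 0.1
    drive_flange along 190.4 across(x) -0.1
    small_gear along 94.9 across(x) 0.4
    sleeve along 2.3 across(x) -2.5
```

View pics/scene_9.png

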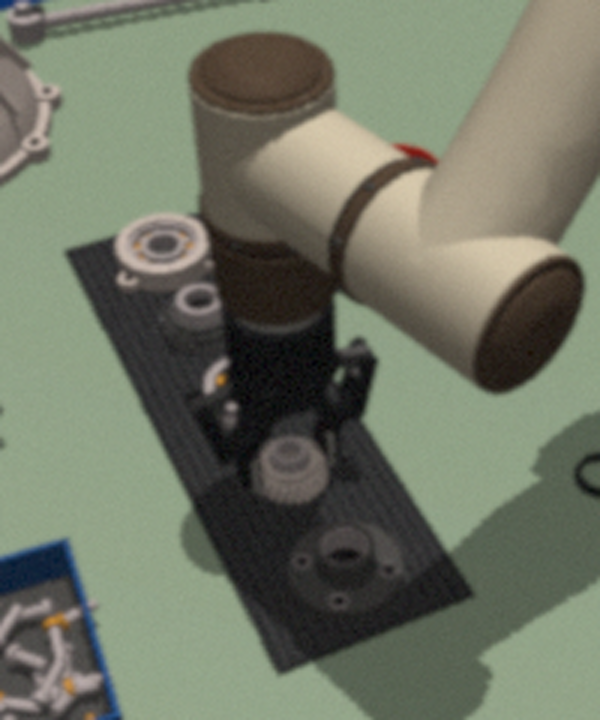

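Emit:
play_rows(
  motion=[0,-0.03,0,-0.4,0,0,0,0,-0.03,0,-0.8,0,0,0,0,-0.03,0,-0.8,0,0,0,100,-0.03,0,-0.8,0,0,0,100,-0.03,0,-0.8,0,0,0],
)

```text
clock: 15.08
position: [646.5, 15.2, 3.4]
ee_rot: [-0.699, 0.715, -0.0, 0.0]
contact_force: [-1.0, 0.2, 0.8]
gripper_width: 83.8
```

Emit:
play_rows(
  motion=[100,0,0,0,0,0,0,100,0,0,3,0,0,0,100,0,0,9,0,0,0,100,-5,0,10,0,0,0,100,-10,0,10,0,0,0],
)

```text
clock: 15.7
position: [546.2, 15.3, 104.6]
ee_rot: [-0.699, 0.715, -0.001, 0.002]
contact_force: [0.3, 0.7, -0.2]
gripper_width: 85.7
```

```bash
python3 -c "
from chk import *
chk('10',(('small_gear',(647,17),4),('sleeve',(644,-78),4),('large_gear',(643,-173),4),('small_ring',(432,117),0),('large_ring',(500,412),0)),(180,60,480,360),2,('scene','top'))
"
```

```text
t 15.8 p [540.2  14.2 103. ] q [-0.699  0.715  0.002 -0.002] F [-0.7 -0.7 -0.5] w 85.3
scene bearing_carrier (array([ 639.5, -268. ,   -2.1]), 500, np.float64(1.26))
scene drive_flange (array([649.5, 112.5,  -1.1]), 974, np.float64(1.02))
scene small_gear (array([647.1,  17. ,  -1.6]), 410, np.float64(1.04))
scene sleeve (array([645. , -77.8,  -1.5]), 358, np.float64(1.21))
scene large_gear (array([ 642.8, -172.8,   -2.1]), 484, np.float64(1.37))
scene small_ring (array([435.6, 117.7,  -1.3]), 110, np.float64(0.69))
scene large_ring (array([ 4.998e+02,  4.127e+02, -4.000e-01]), 233, np.float64(0.78))
    bearing_carrier along -190.2 across(x) -0.2
    drive_flange along 190.4 across(x) -0.1
    small_gear along 94.9 across(x) -0.0
    sleeve along 0.1 across(x) 0.4
    large_gear along -94.9 across(x) 0.6
    small_ring along 190.1 across(x) -214.1
    large_ring along 486.6 across(x) -157.6
top bearing_carrier (array([ 6.379e+02, -2.694e+02, -4.000e-01]), 404, np.float64(2.2))
top drive_flange (array([645.4, 107.6,   1.2]), 413, np.float64(2.02))
top small_gear (array([665.4,  16.3, -15.7]), 141, np.float64(2.31))
top sleeve (array([642.8, -79.3,   1. ]), 184, np.float64(1.61))
top large_gear (array([ 641.4, -174.1,    0.9]), 332, np.float64(1.56))
top small_ring (array([431.3, 116. ,   5.2]), 26, np.float64(0.69))
top large_ring (array([500.6, 409.9,   4.1]), 58, np.float64(1.11))
    bearing_carrier along -189.6 across(x) -0.2
    drive_flange along 187.5 across(x) 0.7
    small_gear along 96.5 across(x) 22.3
    sleeve along 0.6 across(x) 1.4
    large_gear along -94.3 across(x) 1.6
    small_ring along 192.1 across(x) -213.5
    large_ring along 487.2 across(x) -149.3
```

View pics/scene_10.png

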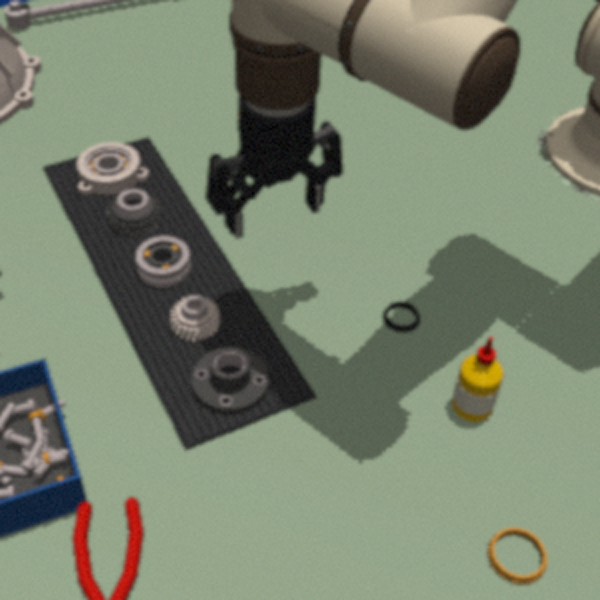

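View pics/top_10.png

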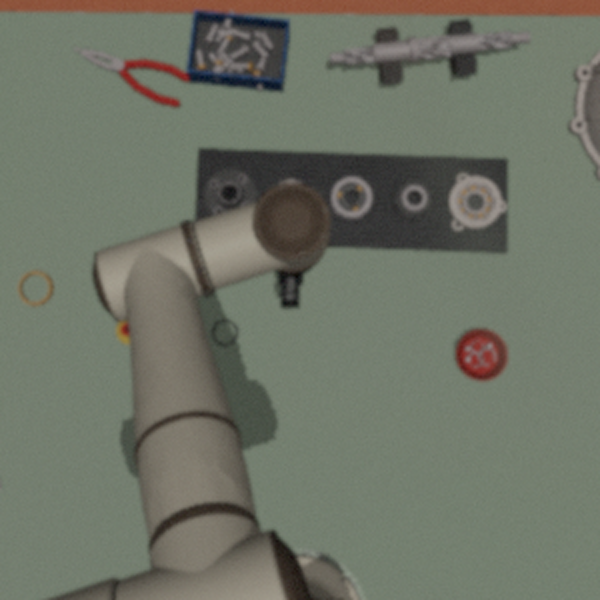

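```bash
python3 - <<'E'
from h import *
im=cv2.imread('raw_scene_10.png').astype(np.float32)
bg=cv2.medianBlur(im.astype(np.uint8),41).astype(np.float32)
from scipy.optimize import least_squares
for k,uv,z,ro,ri,h in(('small_ring',(381,218),4.5,21.5,17,9),('large_ring',(438.8,337.5),5,27.5,22.5,10)):
    u0,v0=map(int,uv);r=24
    df=np.linalg.norm(im-bg,axis=2)
    lum=im.sum(2); dm=df
    win=dm[v0-r:v0+r+1,u0-r:u0+r+1]
    # render synthetic: project ring volume points, blur, correlate via least squares on shift
    th=np.linspace(0,2*np.pi,240); 
    def render(x,y):
        W=np.zeros((4*(2*r+1),)*2,np.float32); pts=[]
        for rr in np.linspace(ri,ro,4):
            for zz in np.linspace(0,h,4):
                for t in th: pts.append((x+rr*np.cos(t),y+rr*np.sin(t),zz))
        f,cx,cy,R,t=cam('scene'); P=np.array(pts)@R.T+t
        u=f*P[:,0]/P[:,2]+cx-(u0-r);v=f*P[:,1]/P[:,2]+cy-(v0-r)
        ui=np.round((u+.5)*4-.5).astype(int);vi=np.round((v+.5)*4-.5).astype(int)
        ok=(ui>=0)&(vi>=0)&(ui<W.shape[1])&(vi<W.shape[0]);W[vi[ok],ui[ok]]=1
        W=cv2.morphologyEx(W,cv2.MORPH_CLOSE,np.ones((5,5)));W=cv2.GaussianBlur(W,(0,0),3)
        return cv2.resize(W,(2*r+1,)*2,interpolation=cv2.INTER_AREA)
    g=ray('scene',uv,z)[:2]; best=None
    for dx in np.arange(-8,8.1,1):
        for dy in np.arange(-8,8.1,1):
            m=render(g[0]+dx,g[1]+dy); c=np.corrcoef(m.ravel(),win.ravel())[0,1]
            if best is None or c>best[0]: best=(c,g[0]+dx,g[1]+dy)
    print(k,g,best)
E
```

```text
small_ring [433.54668976 119.07063276] (np.float64(0.7605728957895642), np.float64(434.5466897591398), np.float64(118.07063276498832))
large_ring [500.36126824 414.93196219] (np.float64(0.9391578600656152), np.float64(501.36126823951804), np.float64(413.93196218656243))
```

Emit:
play_rows(
  motion=[100,-4,3.6,0,0,0,0,100,-8,7.2,-1,0,0,0,80,-11.2,10.1,-4,0,0,0,65,-11.2,10.1,-6,0,0,0,65,-11.2,10.1,-7,0,0,0],
)

```text
clock: 16.42
position: [434.3, 116.6, 32.6]
ee_rot: [-0.699, 0.715, -0.0, -0.0]
contact_force: [-0.0, -0.5, -0.2]
gripper_width: 55.4
```

Emit:
play_rows(
  motion=[65,0,0,-2,0,0,0,65,0,0,-2.9,0,0,0,65,0,0,-2.9,0,0,0,65,0,0,-2.9,0,0,0],
)

```text
clock: 16.92
position: [434.9, 116.3, 4.8]
ee_rot: [-0.699, 0.715, -0.0, 0.001]
contact_force: [1.0, -0.5, -0.0]
gripper_width: 55.5
```

```bash
python3 -c "
from look import *
look('11',("'"scene",'"),crop=(310,150,450,270),fx=5)
"
```

```text
t 16.98 p [434.8 116.3   4.9] q [-0.699  0.715 -0.     0.001] F [ 0.1 -0.5  0.6] w 55.3
```

View pics/scene_11.png

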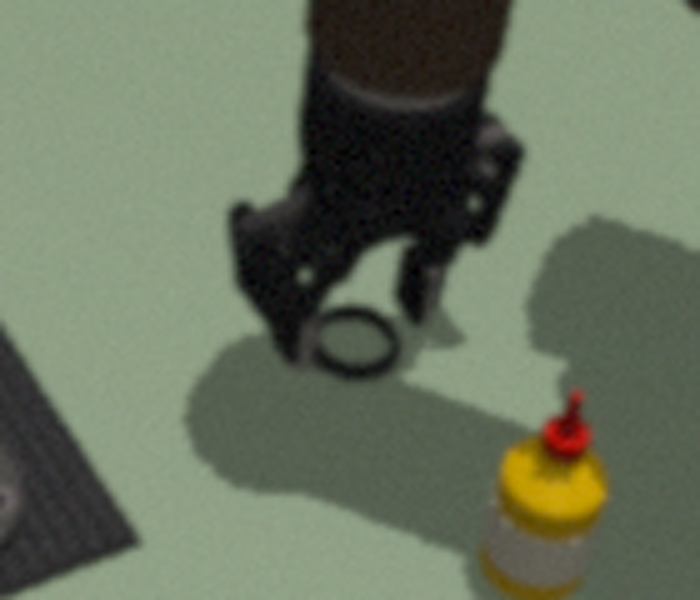

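Emit:
play_rows(
  motion=[65,0,0,-0.3,0,0,0,65,0,0,-0.3,0,0,0,0,0,0,-0.3,0,0,0,0,0,0,-0.3,0,0,0],
)

```text
clock: 17.48
position: [434.3, 116.2, 2.0]
ee_rot: [-0.699, 0.715, -0.0, -0.0]
contact_force: [-2.1, 0.2, 7.0]
gripper_width: 38.2
```

Emit:
play_rows(
  motion=[0,0,0,0,0,0,0,0,0,0,0,0,0,0],
)

```text
clock: 17.73
position: [434.3, 116.2, 2.0]
ee_rot: [-0.699, 0.715, -0.0, 0.0]
contact_force: [-1.8, -0.4, 6.5]
gripper_width: 38.3
```

Emit:
play_rows(
  motion=[0,0,0,3,0,0,0,0,0,0,7,0,0,0,0,0,0,7,0,0,0,0,0,0,7,0,0,0],
)

```text
clock: 18.23
position: [433.7, 115.9, 71.0]
ee_rot: [-0.699, 0.715, 0.0, -0.0]
contact_force: [-0.9, -0.3, 0.1]
gripper_width: 38.4
```

```bash
python3 -c "
from look import *
look('12',("'"scene",'"),crop=(310,110,450,230),fx=5)
"
```

```text
t 18.27 p [433.4 115.7  70.5] q [-0.699  0.715  0.    -0.001] F [ 0.3  0.4 -0.5] w 37.8
```

View pics/scene_12.png

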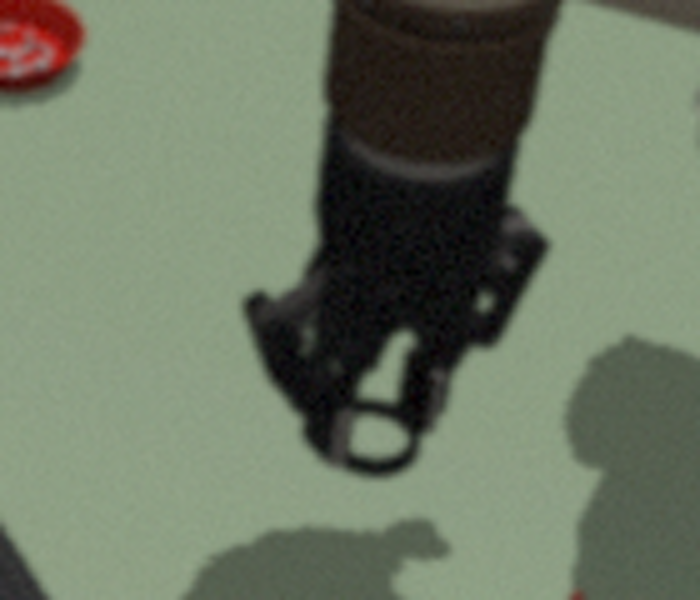

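```bash
python3 - <<'E'
from fit import *
print(ray('scene',(383.6,197.6),73))
C=cloud('scene',np.load('d_scene_12.npy'))
C=C[(abs(C[:,0]-434)<13)&(abs(C[:,1]-117)<30)&(C[:,2]>62)&(C[:,2]<80)]
print(len(C)); 
front=C[C[:,1]>117]; back=C[C[:,1]<113]
print(np.round(front[np.argsort(front[:,1])][-12:],1)); print(np.round(back[np.argsort(back[:,1])][:8],1))
from scipy.optimize import least_squares
prof=PR['small_ring']
for P in(C,front):
    f=lambda q:pdist(np.hypot(P[:,0]-434.5,P[:,1]-q[0]),P[:,2]-68.5-q[1],prof)
    s=least_squares(f,[117.,0],loss='soft_l1');print(s.x,np.median(s.fun))
E
```

```text
[435.79565103 119.03226957  73.        ]
57
[[427.3 136.2  68. ]
 [440.5 136.5  68.5]
 [441.  136.5  71.9]
 [439.  136.7  74.2]
 [436.2 136.8  72.9]
 [433.5 136.9  71.7]
 [431.  137.2  70.7]
 [425.9 137.2  71.4]
 [440.1 137.5  78.6]
 [429.1 137.7  73.4]
 [434.  138.   69.8]
 [436.8 138.   71.3]]
[[429.9  99.3  76. ]
 [426.9 100.1  69. ]
 [430.4 100.4  74. ]
 [428.2 100.6  76.3]
 [424.7 100.8  68.5]
 [425.4 101.1  72.3]
 [423.  101.5  71.6]
 [426.3 101.6  76.3]]
[116.74472913  -1.04714324] 0.8576860910421935
[116.82510119  -0.97689226] 0.8100087459992871
```

Emit:
play_rows(
  motion=[0,4.2,-2,0,0,0,0,0,8.5,-4,0,0,0,0,0,12.7,-6,0,0,0,0,0,17,-8,0,0,0,0,0,21.2,-10.1,0,0,0,0],
)

```text
clock: 18.9
position: [646.7, 14.2, 69.0]
ee_rot: [-0.699, 0.715, 0.001, -0.002]
contact_force: [0.2, 0.7, -1.0]
gripper_width: 38.4
```

Emit:
play_rows(
  motion=[0,0,0,0,0,0,0,0,0,0,-2,0,0,0,0,0,0,-2.6,0,0,0,0,0,0,-2.6,0,0,0,0,0,0,-2.6,0,0,0],
)

```text
clock: 19.52
position: [646.4, 15.5, 45.9]
ee_rot: [-0.699, 0.715, -0.0, 0.0]
contact_force: [0.7, 0.6, 0.2]
gripper_width: 38.4
```

```bash
python3 -c "
from look import *
look('13',("'"scene",'"),crop=(210,120,350,240),fx=5)
"
```

```text
t 19.57 p [646.5  15.5  46.1] q [-0.699  0.715 -0.     0.   ] F [-1.   0.4  0.1] w 38.6
```

View pics/scene_13.png

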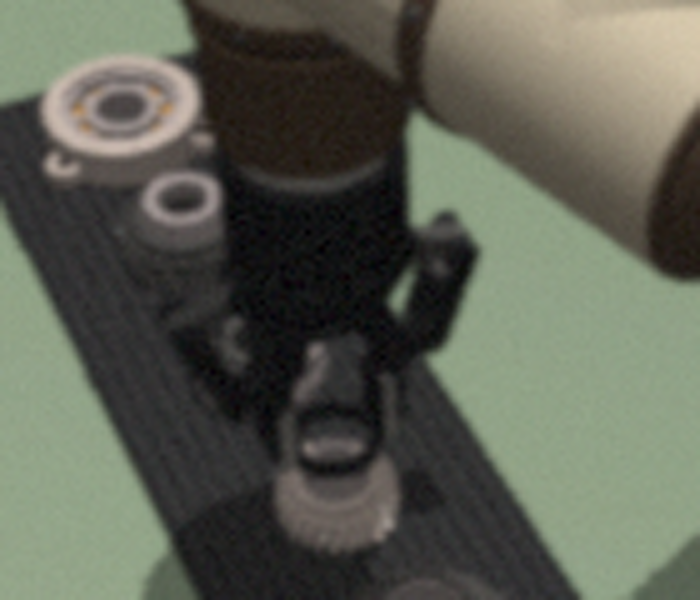

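Emit:
play_rows(
  motion=[0,0,0,-0.6,0,0,0,0,0,0,-1.2,0,0,0,0,0,0,-1.8,0,0,0,0,0,0,-1.8,0,0,0],
)

```text
clock: 20.08
position: [646.3, 15.1, 27.2]
ee_rot: [-0.699, 0.715, -0.0, -0.0]
contact_force: [-0.1, 0.6, 0.7]
gripper_width: 38.3
```

```bash
python3 -c "
from look import *
look('14',("'"scene",'"),crop=(210,120,350,240),fx=5)
"
```

```text
t 20.12 p [646.3  15.2  27.2] q [-0.699  0.715 -0.    -0.   ] F [1.5 0.7 0.2] w 38.6
```

View pics/scene_14.png

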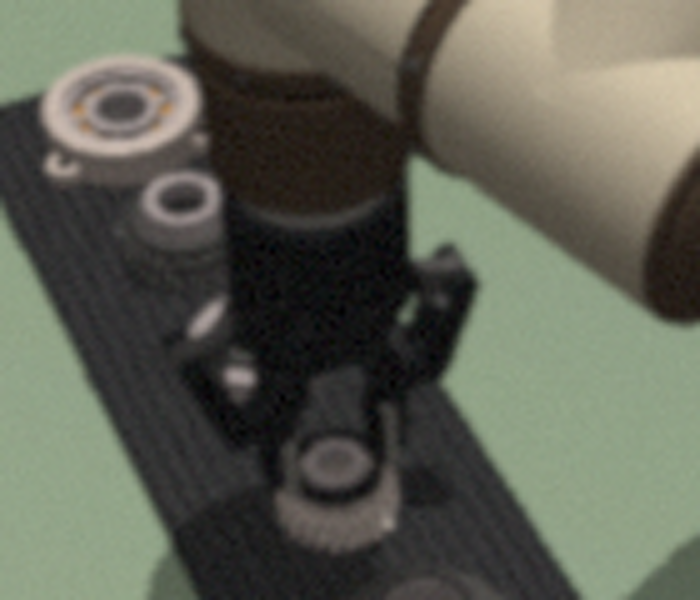

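Emit:
play_rows(
  motion=[0,0,0,-0.05,0,0,0,70,0,0,-0.05,0,0,0,70,0,0,-0.05,0,0,0,70,0,0,-0.05,0,0,0,70,0,0,2,0,0,0],
)

```text
clock: 20.75
position: [644.8, 14.8, 45.6]
ee_rot: [-0.699, 0.715, 0.001, -0.002]
contact_force: [0.1, -0.7, 1.1]
gripper_width: 59.6
```

Emit:
play_rows(
  motion=[80,0,0,4,0,0,0,80,-1,5,6,0,0,0,80,-3,10,6,0,0,0,80,-4,15.5,6,0,0,0,80,-6,20,6,0,0,0],
)

```text
clock: 21.38
position: [586.1, 217.2, 107.4]
ee_rot: [-0.699, 0.715, -0.0, 0.001]
contact_force: [0.5, -0.4, -0.5]
gripper_width: 68.5
```

```bash
python3 -c "
from chk import *
chk('15',(('small_gear',(647,17),4),('sleeve',(644,-78),4),('large_gear',(643,-173),4),('small_ring',(647,17),25),('large_ring',(500,412),0)),(200,100,350,280),4)
"
```

```text
t 21.43 p [584.  221.5 107.4] q [-0.701  0.713  0.     0.001] F [-1.5  1.4 -1.7] w 68.3
scene bearing_carrier (array([ 639.4, -268. ,   -2.3]), 503, np.float64(1.41))
scene drive_flange (array([649.7, 112.2,  -1.2]), 977, np.float64(0.99))
scene small_gear (array([ 6.467e+02,  1.660e+01, -4.000e-01]), 432, np.float64(1.73))
scene sleeve (array([644.8, -77.7,  -1.3]), 365, np.float64(1.12))
scene large_gear (array([ 642.6, -172.9,   -1.8]), 487, np.float64(1.32))
scene small_ring (array([6.461e+02, 1.450e+01, 4.000e-01]), 115, np.float64(1.02))
scene large_ring (array([499.9, 413.3,  -0.7]), 238, np.float64(0.81))
    bearing_carrier along -190.2 across(x) -0.3
    drive_flange along 190.1 across(x) 0.1
    small_gear along 94.5 across(x) -0.4
    sleeve along 0.2 across(x) 0.1
    large_gear along -95.0 across(x) 0.4
    small_ring along 92.4 across(x) -0.9
    large_ring along 487.3 across(x) -157.5
```

View pics/scene_15.png

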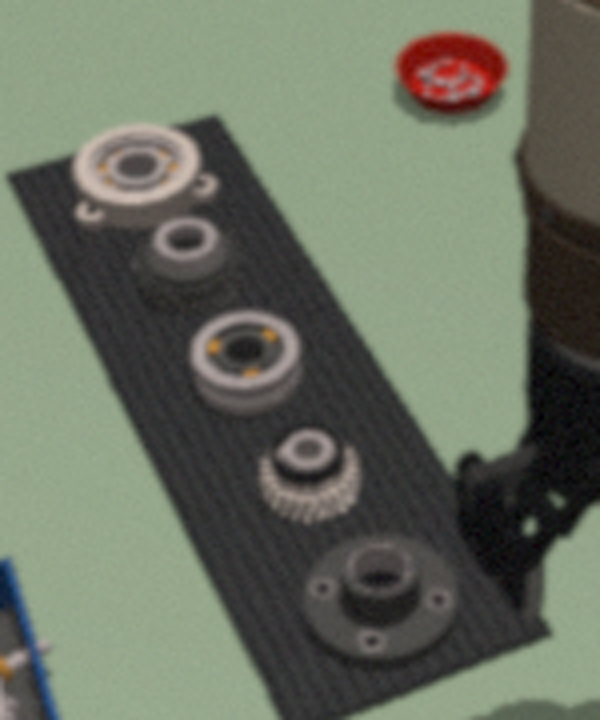

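Emit:
play_rows(
  motion=[80,-2.4,5.5,0,0,0,0,80,-4.8,11,0,0,0,0,80,-7,16,-2,0,0,0,80,-8.6,19.6,-5,0,0,0,80,-8.6,19.6,-8,0,0,0],
)

```text
clock: 22.05
position: [499.1, 414.1, 26.6]
ee_rot: [-0.7, 0.714, 0.0, 0.001]
contact_force: [-0.1, -0.7, 0.1]
gripper_width: 68.3
```

Emit:
play_rows(
  motion=[80,0,0,-1,0,0,0,80,0,0,-2.2,0,0,0,80,0,0,-2.2,0,0,0,80,0,0,-2.2,0,0,0],
)

```text
clock: 22.55
position: [501.0, 411.2, 6.3]
ee_rot: [-0.699, 0.715, 0.0, 0.001]
contact_force: [0.8, 0.1, 0.7]
gripper_width: 68.3
```

```bash
python3 -c "
from look import *
look('16',("'"scene",'"),crop=(360,250,520,390),fx=5)
"
```

```text
t 22.6 p [501.  411.3   6.4] q [-0.699  0.715  0.     0.001] F [ 0.9 -0.3  0.3] w 68.2
```

View pics/scene_16.png

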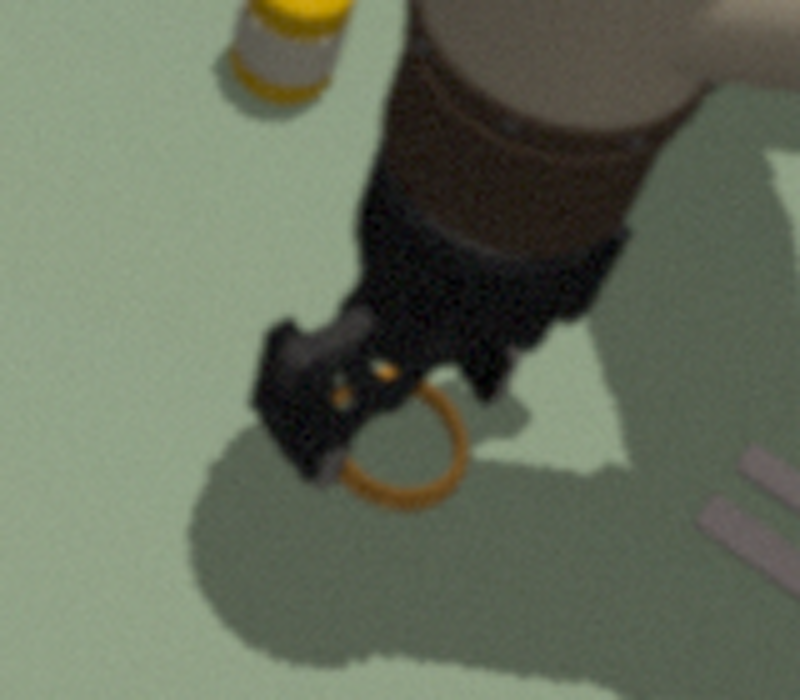

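Emit:
play_rows(
  motion=[80,0,0,-0.5,0,0,0,80,0,0,-0.5,0,0,0,0,0,0,-0.5,0,0,0,0,0,0,-0.5,0,0,0,0,0,0,-0.5,0,0,0],
)

```text
clock: 23.22
position: [500.5, 411.3, 1.3]
ee_rot: [-0.699, 0.715, -0.0, 0.0]
contact_force: [-2.0, -0.4, 5.2]
gripper_width: 50.8
```

Emit:
play_rows(
  motion=[0,0,0,0,0,0,0,0,0,0,4,0,0,0,0,0,0,8,0,0,0,0,0,0,8,0,0,0,0,0,0,8,0,0,0],
)

```text
clock: 23.85
position: [499.6, 410.7, 79.5]
ee_rot: [-0.699, 0.715, 0.0, -0.001]
contact_force: [-0.9, 0.3, -1.0]
gripper_width: 50.7
```

```bash
python3 -c "
from look import *
look('17',("'"scene",'"),crop=(360,220,520,360),fx=5)
from fit import *
x,y,z=arm.read_state()['position']
C=cloud('scene',np.load('d_scene_17.npy'))
C=C[(abs(C[:,0]-x)<14)&(abs(C[:,1]-y)<36)&(C[:,2]>z-12)&(C[:,2]<z+12)]
for P in (C,C[C[:,1]>y+8]):
  f=lambda q:pdist(np.hypot(P[:,0]-x-1,P[:,1]-q[0]),P[:,2]-z+1-q[1],PR['large_ring'])
  s=least_squares(f,[y,0],loss='soft_l1');print(len(P),s.x,np.median(s.fun))
"
```

```text
t 23.9 p [499.5 410.4  78.8] q [-0.699  0.715  0.    -0.001] F [-0.1  0.3 -1.4] w 50.6
78 [ 4.11697745e+02 -3.12093667e-01] 0.8916696380007612
70 [ 4.11395976e+02 -2.05456957e-01] 0.8143726079523204
```

View pics/scene_17.png

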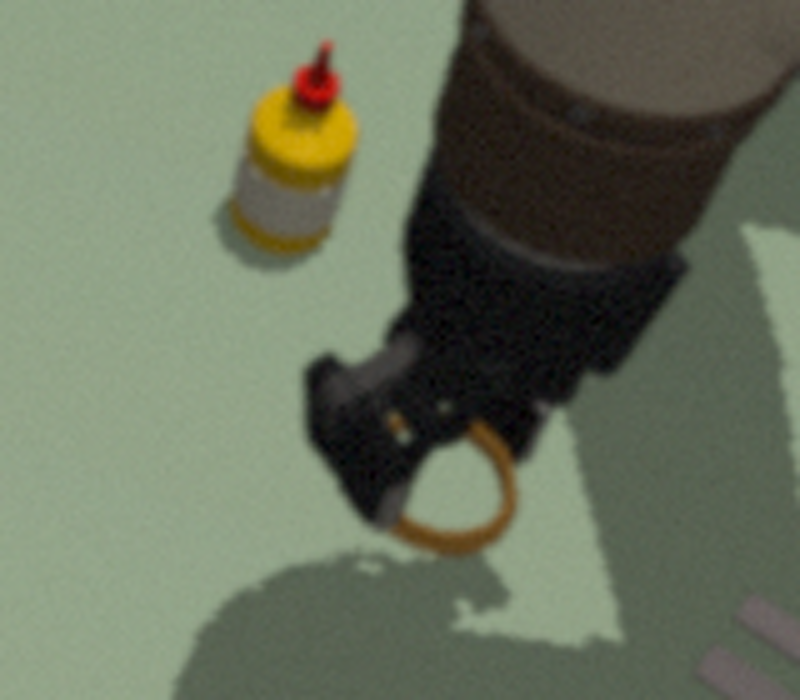

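Emit:
play_rows(
  motion=[0,3.5,-5,0,0,0,0,0,7,-10,0,0,0,0,0,9.5,-15.5,0,0,0,0,0,11,-21.3,0,0,0,0,0,12,-27.2,0,0,0,0],
)

```text
clock: 24.52
position: [619.9, 136.9, 78.3]
ee_rot: [-0.699, 0.715, 0.001, -0.001]
contact_force: [0.2, 0.4, -0.5]
gripper_width: 50.4
```

Emit:
play_rows(
  motion=[0,0.5,-6,0,0,0,0,0,1,-12,0,0,0,0,0,1.5,-18,0,0,0,0,0,2,-24,0,0,0,0,0,2.1,-29.5,0,0,0,0],
)

```text
clock: 25.15
position: [640.4, -157.9, 78.3]
ee_rot: [-0.699, 0.715, 0.001, -0.001]
contact_force: [1.5, 1.2, -0.4]
gripper_width: 50.4
```

Emit:
play_rows(
  motion=[0,0.06,-1.86,0,0,0,0,0,0.06,-1.86,-1.5,0,0,0,0,0.06,-1.86,-3,0,0,0,0,0.06,-1.86,-3,0,0,0,0,0.06,-1.86,-3,0,0,0],
)

```text
clock: 25.78
position: [642.2, -173.3, 50.2]
ee_rot: [-0.7, 0.715, 0.0, -0.0]
contact_force: [0.2, 0.4, 0.1]
gripper_width: 50.7
```

```bash
python3 -c "
from look import *
look('18',("'"scene",'"),crop=(190,90,330,210),fx=5)
"
```

```text
t 25.82 p [ 642.4 -173.5   50.7] q [-0.699  0.715 -0.     0.   ] F [ 0.5  0.2 -0.5] w 50.5
```

View pics/scene_18.png

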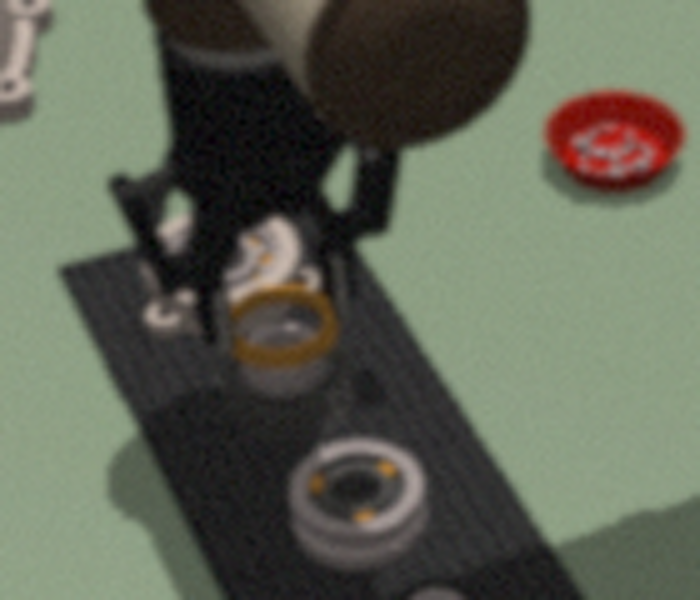

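Emit:
play_rows(
  motion=[0,0,0,-0.7,0,0,0,0,0,0,-1.4,0,0,0,0,0,0,-2.2,0,0,0,0,0,0,-2.2,0,0,0],
)

```text
clock: 26.32
position: [641.9, -174.5, 28.4]
ee_rot: [-0.699, 0.715, -0.0, -0.0]
contact_force: [-0.3, 0.4, 1.7]
gripper_width: 50.1
```

```bash
python3 -c "
from look import *
look('19',("'"scene",'"),crop=(190,90,330,210),fx=5)
"
```

```text
t 26.38 p [ 641.9 -174.5   28.4] q [-0.699  0.715 -0.     0.   ] F [0.  0.6 1.6] w 50.5
```

View pics/scene_19.png

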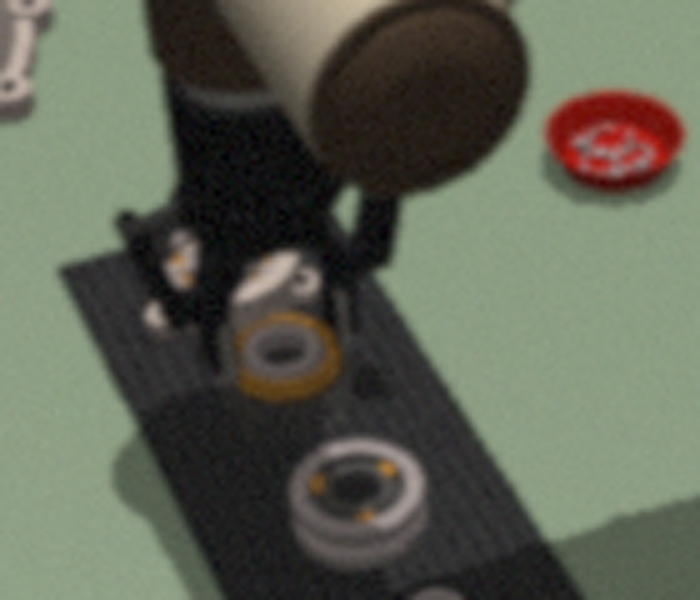

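Emit:
play_rows(
  motion=[0,0,0,-0.08,0,0,0,0,0,0,-0.08,0,0,0,80,0,0,-0.08,0,0,0,80,0,0,-0.08,0,0,0,80,0,0,-0.08,0,0,0],
)

```text
clock: 27.0
position: [641.7, -174.5, 27.1]
ee_rot: [-0.699, 0.715, 0.0, -0.0]
contact_force: [0.5, 0.5, 0.0]
gripper_width: 68.3
```

Emit:
play_rows(
  motion=[80,0,0,2,0,0,0,80,0,0,6,0,0,0,80,-5,0,8,0,0,0,80,-11,0,10,0,0,0,80,-16,-5,12,0,0,0],
)

```text
clock: 27.62
position: [487.7, -215.6, 145.1]
ee_rot: [-0.7, 0.714, 0.0, 0.0]
contact_force: [1.0, -0.8, 1.2]
gripper_width: 68.1
```

Emit:
play_rows(
  motion=[80,-4,-5,3,0,0,0,80,-8,-10,5,0,0,0,80,-12,-14,5,0,0,0,80,-12,-18,5,0,0,0,80,-12,-18,5,0,0,0],
)

```text
clock: 28.25
position: [368.8, -399.0, 194.2]
ee_rot: [-0.697, 0.717, -0.0, -0.0]
contact_force: [0.2, -0.1, -0.2]
gripper_width: 68.1
```

```bash
python3 -c "
from chk import *
chk('20',(('small_gear',(647,17),4),('sleeve',(644,-78),4),('large_gear',(643,-173),4),('small_ring',(647,17),25),('large_ring',(643,-173),27),('dish',(405,-277),0)),(190,110,350,280),4.4,('scene','top'))
"
python3 -c "
import cv2
a=cv2.imread('raw_top_20.png')[120:260,260:450];cv2.imwrite('pics/t20.png',cv2.resize(a,None,fx=4.2,fy=4.2,interpolation=cv2.INTER_CUBIC))"
```

```text
t 28.35 p [ 369.3 -396.7  193.9] q [-0.698  0.716  0.     0.   ] F [-0.   1.3  0.2] w 68.6
scene bearing_carrier (array([ 639.6, -268.1,   -2.1]), 503, np.float64(1.3))
scene drive_flange (array([649.9, 112.4,  -1.1]), 985, np.float64(1.04))
scene small_gear (array([ 6.466e+02,  1.660e+01, -4.000e-01]), 439, np.float64(1.78))
scene sleeve (array([644.8, -77.9,  -1.4]), 354, np.float64(1.26))
scene large_gear (array([ 6.428e+02, -1.733e+02, -6.000e-01]), 508, np.float64(1.96))
scene small_ring (array([ 6.489e+02,  1.570e+01, -2.000e-01]), 114, np.float64(0.9))
scene large_ring (array([ 6.410e+02, -1.724e+02,  3.000e-01]), 123, np.float64(1.15))
scene dish (array([ 405.4, -275.3,    2.6]), 235, np.float64(1.2))
    bearing_carrier along -190.2 across(x) -0.1
    drive_flange along 190.4 across(x) 0.3
    small_gear along 94.5 across(x) -0.5
    sleeve along 0.0 across(x) 0.2
    large_gear along -95.4 across(x) 0.6
    small_ring along 93.7 across(x) 1.8
    large_ring along -94.5 across(x) -1.2
    dish along -203.6 across(x) -234.1
top bearing_carrier (array([ 6.381e+02, -2.695e+02,  1.000e-01]), 400, np.float64(2.19))
top drive_flange (array([644.2, 108.6,   1.2]), 502, np.float64(2.08))
top small_gear (array([645.7,  15. ,   2.5]), 213, np.float64(1.76))
top sleeve (array([643.9, -79. ,   1.2]), 179, np.float64(1.89))
top large_gear (array([ 641.8, -173.5,    1.6]), 313, np.float64(2.09))
top small_ring (array([647. ,  18.3,   5.6]), 27, np.float64(1.01))
top large_ring (array([ 642.9, -172.8,    4.4]), 53, np.float64(1.12))
top dish (array([ 403.2, -278. ,    6.9]), 143, np.float64(1.04))
    bearing_carrier along -189.7 across(x) 0.0
    drive_flange along 188.5 across(x) -0.4
    small_gear along 94.9 across(x) 2.6
    sleeve along 0.9 across(x) 2.5
    large_gear along -93.7 across(x) 2.0
    small_ring along 98.2 across(x) 3.9
    large_ring along -92.9 across(x) 3.1
    dish along -202.3 across(x) -234.7
```

View pics/scene_20.png

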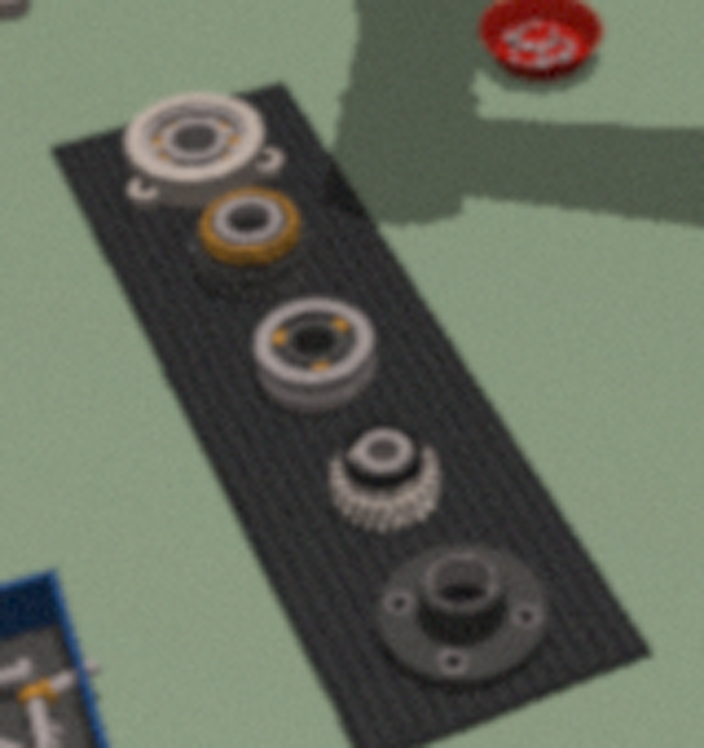

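View pics/t20.png

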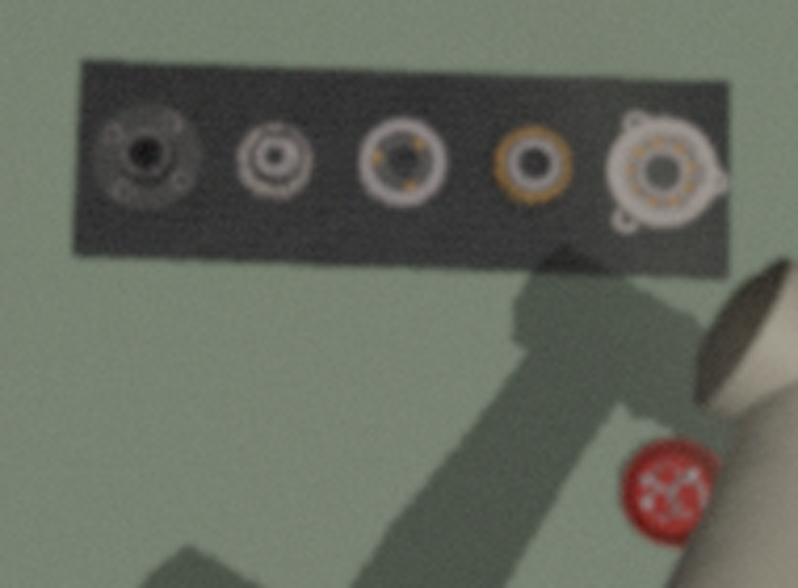

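```bash
python3 - <<'E'
from fit import *
for n in('scene','top'):
    ds=np.array([arm.get_image(n)[1] for _ in range(12)]); ds[ds==0]=np.nan
    d=np.nan_to_num(np.nanmedian(ds,0)); np.save(f'avg_{n}.npy',d); C=cloud(n,d)
    for g,(x,y),ct,ri,ro in(('large',(642.6,-172.9),(13,18.5),21.5,26.5),('small',(647,17),(8,13.5),16.5,20.8)):
        if n=='top': x-=1.5;y-=1.2
        x0,y0=x,y
        r=np.hypot(C[:,0]-x0,C[:,1]-y0);a=np.degrees(np.arctan2(C[:,1]-y0,C[:,0]-x0))
        c=C[(r>ct[0])&(r<ct[1])&(C[:,2]>20)];print(n,g,'cone top z p75',np.round(np.percentile(c[:,2],75),1),len(c))
        for q in range(-180,180,45):
            m=(r>ri-1)&(r<ro+1)&(a>=q)&(a<q+45)&(C[:,2]>10);print('   ',q,m.sum(),np.round(np.percentile(C[m,2],[50,80]),1) if m.any() else '')
    for k,g0,zb in(('bearing_carrier',(638,-268),4),('drive_flange',(648,111),4),('sleeve',(644,-78),4),('large_gear',(642,-173),4),('small_gear',(647,17),4),('large_ring',(642,-173),27),('small_ring',(647,17),25)):
        print(n,k,fit(C,k,g0,zb))
E
```

```text
scene large cone top z p75 36.9 79
    -180 13 [33.7 35.8]
    -135 12 [35.1 35.8]
    -90 14 [35.2 35.6]
    -45 16 [32.4 35.7]
    0 30 [29.8 35.3]
    45 46 [29.8 34.5]
    90 36 [30.5 35.1]
    135 17 [31.3 36.1]
scene small cone top z p75 34.1 71
    -180 18 [29.8 32.8]
    -135 15 [31.6 32.5]
    -90 15 [30.  32.4]
    -45 16 [27.5 32.4]
    0 33 [27.5 31.9]
    45 37 [26.8 30.2]
    90 34 [27.6 31.6]
    135 12 [27.5 32.6]
scene bearing_carrier (array([ 639.58414469, -268.30694163,   -2.08778837]), 505, np.float64(0.7154886052398481))
scene drive_flange (array([649.43591232, 111.92695562,  -1.17599624]), 985, np.float64(0.4345069586744419))
scene sleeve (array([644.87307378, -77.89015242,  -1.29300097]), 354, np.float64(0.528566260553248))
scene large_gear (array([ 642.72998431, -173.32814009,   -1.02287178]), 515, np.float64(1.2759490042972779))
scene small_gear (array([646.8312842 ,  16.72083868,  -0.89430938]), 443, np.float64(1.168602260525077))
scene large_ring (array([ 641.67144509, -173.86064905,   -1.22995781]), 155, np.float64(0.600614331126005))
scene small_ring (arr
[... 555 characters left out ...]
, -2.69430333e+02,  9.38249919e-02]), 386, np.float64(1.1248719571617798))
top drive_flange (array([646.52715745, 109.79938861,   0.78263419]), 494, np.float64(0.8250630462201887))
top sleeve (array([643.59856817, -78.9065606 ,   0.77886291]), 177, np.float64(0.7375148991656211))
top large_gear (array([ 641.75044947, -174.1038114 ,    0.8762033 ]), 310, np.float64(1.1932901069143647))
top small_gear (array([646.15567994,  15.65642849,   1.02404236]), 209, np.float64(0.9713932480615649))
top large_ring (array([ 643.36100522, -174.44814032,    1.16925614]), 93, np.float64(0.8682651428282053))
top small_ring (array([646.83510274,  16.63155955,   1.63613094]), 49, np.float64(0.9424171661431693))
```

```bash
python3 -c "
from h import *
st();print(arm.job_done())"
```

```text
t 29.55 p [ 369.7 -396.7  194.3] q [-0.699  0.715  0.     0.   ] F [-0.3  0.2  0.7] w 68.2
the job is handed in; nothing more can be done
None
```

The row is laid out and handed in at 29.6 s of the 128 s. From the bearing carrier it runs: large gear with its brass ring, sleeve, small gear with its dark ring, drive flange.

- **Position:** In the last averaged depth check, the scene camera put the three parts within about 0.6 mm of their places. The top camera showed them up to about 1 mm off. That difference is within the stated 2 mm calibration.
- **Ring seating:** Both cameras show the ring tops level and 1 to 2 mm below the cone tops, where 1 mm is expected. One noisy reading, about 4 mm low on part of the small ring in the top camera, did not appear in the scene camera. The separate centre fits for the rings scattered by 1 to 3 mm because they have so few points, so I relied on the height check.
- **Forces:** The highest force in the move reports was a brief 38 N at the wrist while the fingers closed on the small gear, probably the fingertips touching the bench. That is far below the 120 N wrist limit. It is close to the 40 N pressing limit, though I believe it came from the fingertips rather than the arm or gripper body. I read forces only at the end of each move, so a higher short peak could have gone unseen.
- **Oil bottle and dish:** The robot did not go near either. The dish measured in the same place at the end, to within 1 mm. I did not re-measure the bottle.

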